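# Restock the covered bead carousel

## Robot

A 6-joint arm with a two-finger parallel gripper is mounted at the origin on the work surface. World frame = base frame: x ahead of the robot, y to its left, z up, the work surface at z = 0. Lengths are in m, angles in rad, forces in N, time in s.
With the tool pointing down it reaches from about 0.35 to 0.925 m from the base axis. Payload 6.4 kg.
Tool frame: the origin (TCP) lies midway between the tips of the shut fingers; the grasp point (between the pads) lies 19 mm behind it (bot.pinch_z is the distance from the TCP to the grasp point, in m); y points along the fingers, x is the direction in which the jaws open and shut, and the axes are right-handed (so a half turn about y gives the same grasp; the last joint's range is limited). The gripper opens to 94 mm and grips with 3 to 60 N. Pads are 16 mm wide; open, the fingers measure 119 mm over their backs; the gripper's body (75 mm by 177 mm) begins 78 mm behind the grasp point.
Start: joints at [0.963, 0.245, 1.558, -0, 1.339, -0.174], TCP at [0.273, 0.59, 0.205] pointing down, gripper open.
Joint ranges: [-3.13, 3.13], [-1.02, 2.26], [0.13, 2.54], [-0.95, 4.09], [0.21, 2.88], [-2.74, 2.74]. Speed limits (rad/s): [2.57, 2.57, 3.14, 3.14, 3.14, 3.14].

## Interface

Orientations are given as [roll, pitch, yaw] about the fixed x, y, z axes, in that order (R = Rz(yaw) Ry(pitch) Rx(roll)).
In Python, from bench import sensors, read_camera, finish_job, bot gives the robot as it stands.
- The arm moves only by the tool send_rows, never from a script. Its argument "steps" is text: rows parted by semicolons, each of 6 numbers parted by spaces: the shift along the tool's x, y, z in units of 0.2 m (1.0 is 0.2 m), then the turn, a rotation vector about the tool's x, y, z in units of 2 pi rad (1.0 is 2 pi rad). In form: x y z ax ay az; .... A call has 1 to 5 rows; each row is the pose to reach, as a shift and turn from the pose commanded when the call began, along the tool's axes at that moment, turning the shorter way round; what a row does not reach only later rows make up. A row lasts 1/10 s, in which the tool goes at most 50 mm and 8.59 degrees, less where a joint would pass 70% of its speed; a pose out of reach is approached as far as the arm can. A call with a number of a shift or a turn outside -1 to 1 is refused whole. A call with a gripper value outside its range is refused whole. "hand" is the opening, from 0 (shut) to 1 (fully open), set as the call begins (left out, the last holds). The fingers move at their own pace and stop on an object; "force" is the grip in N (left out, the last holds). Time passes only in rows, so rows that repeat a pose let the fingers close. It gives the time, the measured TCP pose, the force and the opening at its end, in the units of the state.
- sensors.state(): the state, without advancing time (a new reading comes with each control period).
- read_camera(name): name is "scene" or "top" or "wrist"; returns a dict with "color" (384x512x3 uint8, blue, green, red), "z_map" (384x512 float32, m along the optical axis (not along the pixel's ray), 0 where there is no reading), "camera_matrix" (3x3 intrinsics, pixels), "cam_to_world" (4x4, takes a point from camera to world coordinates); the wrist camera has in their place "tool_from_camera" (4x4, takes a point from camera to tool coordinates, whose origin is the TCP and whose axes are the tool frame's). Camera axes: x right, y up, looking along -z (the intrinsics and any distortion apply to the point x, -y, -z); pixel columns grow to the right and rows downward; lengths in m; the calibration is good to about 2 mm. A picture is of the moment at which its call begins: read the wrist's pose just before it.
- finish_job(): hands the job in, once; it reports no verdict.
The state is a dict: "t": time; "joint_pos": joint angles; "qd": joint speeds; "joint_torque": joint torques, N m; "position": TCP position; "orientation": TCP orientation; "wrist_force": force on the tool from outside, world axes, zero at the start; "wrist_torque": the same for the moment, N m; "gripper_width": finger opening in m.
Only numpy, scipy, OpenCV 4.12 (cv2) and the standard library are available. Lean on these libraries where they do the work, as an engineer would, in place of code of your own. Each camera call takes 0.05 s, during which the arm holds its last target. There are 200 camera calls.

## Task

Restock the bead carousel: turning the cover by its handle so that its opening comes over one compartment after another, move every empty box (no beads in it) out into the wooden tray, and fill each vacant compartment with one full box laid flat, lid up: use the box left out on the bench and take the rest one by one from the front of the sloped rack, no more than are needed. Leave the full boxes already in the carousel where they are. When all four compartments hold a full box, turn the cover shut with its opening centred over the solid sector; leave the other things on the bench alone.

Things in the scene. Friction and masses are not known exactly. Their poses are not given: they have to be found in the camera images.
- carousel: fixed round dark grey carousel, 242 mm across; origin: centre of its underside on the cover's axis, z up. Five 72 degree sectors, 3 mm dividers between: the one on its +x is solid with a white top, the others are open bays 1 to 4, counter-clockwise from above, centred 72, 144, 216, 288 degrees from +x. Bay floor at 6 mm, dividers and outer wall (inner radius 117 mm) to 38 mm, hub radius 22 mm. A bay takes one box
- bay1 (a point): bay 1: a point on its floor, 83 mm from the axis on the bay's centre line, where a box's underside centre belongs; the box fits flat with its long side pointing outwards
- bay2 (a point): bay 2: a point on its floor, 83 mm from the axis on the bay's centre line, where a box's underside centre belongs; the box fits flat with its long side pointing outwards
- bay3 (a point): bay 3: a point on its floor, 83 mm from the axis on the bay's centre line, where a box's underside centre belongs; the box fits flat with its long side pointing outwards
- bay4 (a point): bay 4: a point on its floor, 83 mm from the axis on the bay's centre line, where a box's underside centre belongs; the box fits flat with its long side pointing outwards
- solid_sector (a point): point 83 mm from the axis on the centre line of the solid sector, 40 mm above the carousel's underside; the closed place of the opening
- cover (a joint): angle of the flat clear cover (white edge bead), positive counter-clockwise from above; 0 or any whole turn = opening over the solid sector, 1.257 over bay 1, 2.513 bay 2, 3.770 bay 3, 5.027 bay 4. Endless either way, needs 0.07 N m, stays where left. Cover 39 to 43 mm above the carousel's underside; its one opening is a 66 degree wedge from the 28 mm hub plate to the rim
- opening (a point): point on the centre line of the cover's opening, 83 mm from the axis, 40 mm above the carousel's underside
- handle (a point): top middle of the cover's white handle, on the axis, 77 mm above the carousel's underside: an upright bar 60 mm long x 14 mm wide x 30 mm high on a hub plate (radius 28 mm, top at 47 mm). This frame's x axis lies along the bar and points at the opening
- stored1: clear lidded bead box 56 mm (its x) x 40 mm (y) x 25 mm (z); origin: centre of its underside, z up through its lid; full of gold beads, about 45 g. Lies in bay 1 of the carousel at the start; None if it is not there, and the bay vacant
- empty1: clear lidded bead box 56 mm (its x) x 40 mm (y) x 25 mm (z); origin: centre of its underside, z up through its lid; EMPTY, no beads in it, 25 g. Lies in bay 2 of the carousel at the start
- stored2: clear lidded bead box 56 mm (its x) x 40 mm (y) x 25 mm (z); origin: centre of its underside, z up through its lid; full of gold beads, about 45 g. Lies in bay 3 of the carousel at the start; None if it is not there, and the bay vacant
- empty2: clear lidded bead box 56 mm (its x) x 40 mm (y) x 25 mm (z); origin: centre of its underside, z up through its lid; EMPTY, no beads in it, 25 g. Lies in bay 4 of the carousel at the start; None if it is not there, and the bay vacant
- tray: fixed shallow wooden tray for empty boxes, 176 mm (its x) x 112 mm (y), open on top, walls 3 mm thick and 15 mm high, floor 3 mm above the bench; origin: centre of its underside
- rack: fixed gravity-feed rack, 270 x 55 mm, origin under its centre. A roller lane 43 mm wide slopes down 10 degrees to the rack's -x, where a lip 14 mm high stops the front box. Boxes lie in a row, long side along the lane, and slide forward when the front one is taken. Lane floor 40 mm above the bench at the lip, 84 mm at the rear; side walls 15 mm high begin 52 mm behind the lip, so the front box can be gripped across
- stock1: clear lidded bead box 56 mm (its x) x 40 mm (y) x 25 mm (z); origin: centre of its underside, z up through its lid; full of gold beads, about 45 g. At the start number 1 from the front in the rack, tilted as the lane (its -x end forward and low)
- stock2: clear lidded bead box 56 mm (its x) x 40 mm (y) x 25 mm (z); origin: centre of its underside, z up through its lid; full of gold beads, about 45 g. At the start number 2 from the front in the rack, tilted as the lane (its -x end forward and low)
- stock3: clear lidded bead box 56 mm (its x) x 40 mm (y) x 25 mm (z); origin: centre of its underside, z up through its lid; full of gold beads, about 45 g. At the start number 3 from the front in the rack, tilted as the lane (its -x end forward and low)
- stock4: clear lidded bead box 56 mm (its x) x 40 mm (y) x 25 mm (z); origin: centre of its underside, z up through its lid; full of gold beads, about 45 g. At the start number 4 from the front in the rack, tilted as the lane (its -x end forward and low)
- box_out: clear lidded bead box 56 mm (its x) x 40 mm (y) x 25 mm (z); origin: centre of its underside, z up through its lid; full of gold beads, about 45 g. Left out on the bench in front of the robot, lid up
- pliers: flat-nose pliers with blue grips, about 145 mm long and 13 mm high, lying on the bench; not part of the job
- file: small file with a wooden handle, 145 mm long and 12 mm high, lying on the bench; not part of the job
- ring_box: closed blue ring box, 53 mm square and 42 mm high; not part of the job
- jar: small glass jar, 42 mm across, 50 mm high; not part of the job
Things that resemble listed ones, but are neither listed nor needed, are in the scene too. Leave any blue or turquoise look-alike of the stock3 alone.

How it is judged:
On the way, in this order (a step that is already met when the one before it is completed fails the run):
1. all four compartments hold a full box lying flat (((horizontal distance between stored1 and bay1 below 0.035 m and z of stored1 in the frame of carousel below 0.012 m and angle between stored1's own z axis and vertical below 0.15 rad) or (horizontal distance between box_out and bay1 below 0.035 m and z of box_out in the frame of carousel below 0.012 m and angle between box_out's own z axis and vertical below 0.15 rad) or (horizontal distance between stock1 and bay1 below 0.035 m and z of stock1 in the frame of carousel below 0.012 m and angle between stock1's own z axis and vertical below 0.15 rad) or (horizontal distance between stock2 and bay1 below 0.035 m and z of stock2 in the frame of carousel below 0.012 m and angle between stock2's own z axis and vertical below 0.15 rad)) and ((horizontal distance between box_out and bay2 below 0.035 m and z of box_out in the frame of carousel below 0.012 m and angle between box_out's own z axis and vertical below 0.15 rad) or (horizontal distance between stock1 and bay2 below 0.035 m and z of stock1 in the frame of carousel below 0.012 m and angle between stock1's own z axis and vertical below 0.15 rad) or (horizontal distance between stock2 and bay2 below 0.035 m and z of stock2 in the frame of carousel below 0.012 m and angle between stock2's own z axis and vertical below 0.15 rad)) and ((horizontal distance between stored2 and bay3 below 0.035 m and z of stored2 in the frame of carousel below 0.012 m and angle between stored2's own z axis and vertical below 0.15 rad) or (horizontal distance between box_out and bay3 below 0.035 m and z of box_out in the frame of carousel below 0.012 m and angle between box_out's own z axis and vertical below 0.15 rad) or (horizontal distance between stock1 and bay3 below 0.035 m and z of stock1 in the frame of carousel below 0.012 m and angle between stock1's own z axis and vertical below 0.15 rad) or (horizontal distance between stock2 and bay3 below 0.035 m and z of stock2 in the frame of carousel below 0.012 m and angle between stock2's own z axis and vertical below 0.15 rad)) and ((horizontal distance between box_out and bay4 below 0.035 m and z of box_out in the frame of carousel below 0.012 m and angle between box_out's own z axis and vertical below 0.15 rad) or (horizontal distance between stock1 and bay4 below 0.035 m and z of stock1 in the frame of carousel below 0.012 m and angle between stock1's own z axis and vertical below 0.15 rad) or (horizontal distance between stock2 and bay4 below 0.035 m and z of stock2 in the frame of carousel below 0.012 m and angle between stock2's own z axis and vertical below 0.15 rad))), for 0.2 s.
2. the cover is turned shut, its opening over the solid sector (horizontal distance between opening and solid_sector below 0.012 m), for 0.2 s.
At the end, for the whole second after the job is handed in: Every bay holds a full box, flat, lid up (within 35 mm of the bay's point, tilt under 0.15 rad): the bench box, the stored ones in their own bays, then the first of the rack; other rack boxes in the lane, empties in the tray; cover at rest, opening within 12 mm of the solid sector's point (all of step 1 and horizontal distance between stored1 and bay1 below 0.035 m and z of each of stored1, stored2 in the frame of carousel below 0.012 m and angle between each of stored1, stored2's own z axis and vertical below 0.15 rad and horizontal distance between stored2 and bay3 below 0.035 m and x of empty1 in the frame of tray between -0.08 and 0.08 m and y of empty1 in the frame of tray between -0.05 and 0.05 m and z of each of empty1, empty2 in the frame of tray below 0.035 m and x of empty2 in the frame of tray between -0.08 and 0.08 m and y of empty2 in the frame of tray between -0.05 and 0.05 m and ((horizontal distance between box_out and bay1 below 0.035 m and z of box_out in the frame of carousel below 0.012 m and angle between box_out's own z axis and vertical below 0.15 rad) or (horizontal distance between box_out and bay2 below 0.035 m and z of box_out in the frame of carousel below 0.012 m and angle between box_out's own z axis and vertical below 0.15 rad) or (horizontal distance between box_out and bay3 below 0.035 m and z of box_out in the frame of carousel below 0.012 m and angle between box_out's own z axis and vertical below 0.15 rad) or (horizontal distance between box_out and bay4 below 0.035 m and z of box_out in the frame of carousel below 0.012 m and angle between box_out's own z axis and vertical below 0.15 rad)) and ((horizontal distance between stock1 and bay1 below 0.035 m and z of stock1 in the frame of carousel below 0.012 m and angle between stock1's own z axis and vertical below 0.15 rad) or (horizontal distance between stock1 and bay2 below 0.035 m and z of stock1 in the frame of carousel below 0.012 m and angle between stock1's own z axis and vertical below 0.15 rad) or (horizontal distance between stock1 and bay3 below 0.035 m and z of stock1 in the frame of carousel below 0.012 m and angle between stock1's own z axis and vertical below 0.15 rad) or (horizontal distance between stock1 and bay4 below 0.035 m and z of stock1 in the frame of carousel below 0.012 m and angle between stock1's own z axis and vertical below 0.15 rad)) and (((horizontal distance between stock2 and bay1 below 0.035 m and z of stock2 in the frame of carousel below 0.012 m and angle between stock2's own z axis and vertical below 0.15 rad) or (horizontal distance between stock2 and bay2 below 0.035 m and z of stock2 in the frame of carousel below 0.012 m and angle between stock2's own z axis and vertical below 0.15 rad) or (horizontal distance between stock2 and bay3 below 0.035 m and z of stock2 in the frame of carousel below 0.012 m and angle between stock2's own z axis and vertical below 0.15 rad) or (horizontal distance between stock2 and bay4 below 0.035 m and z of stock2 in the frame of carousel below 0.012 m and angle between stock2's own z axis and vertical below 0.15 rad)) or (z of stock2 in the frame of rack above 0.035 m and y of stock2 in the frame of rack between -0.012 and 0.012 m and x of stock2 in the frame of rack between -0.125 and 0.11 m)) and z of each of stock3, stock4 in the frame of rack above 0.035 m and y of stock3 in the frame of rack between -0.012 and 0.012 m and x of stock3 in the frame of rack between -0.125 and 0.11 m and y of stock4 in the frame of rack between -0.012 and 0.012 m and x of stock4 in the frame of rack between -0.125 and 0.11 m and horizontal distance between opening and solid_sector below 0.012 m and velocity of joint cover between -0.05 and 0.05 rad/s and linear speed of each of box_out, stock1, stock2, stock3 below 0.02 m/s); the robot touches nothing.
It fails at once if the pliers is knocked aside by more than 4 cm (distance of pliers from where it was at the start of the episode above 0.04 m).
It fails at once if the file is knocked aside by more than 4 cm (distance of file from where it was at the start of the episode above 0.04 m).
It fails at once if the ring box is knocked aside by more than 4 cm (distance of ring_box from where it was at the start of the episode above 0.04 m).
It fails at once if the jar is knocked aside by more than 4 cm (distance of jar from where it was at the start of the episode above 0.04 m).
Of stored1, stored2, empty2 only 2 to 3 are there at a start; the rules pass over those that are not, and their reading is None.
At some moment in a run one of box_out may be knocked a few centimetres aside while the robot is not near it.
Once in a run the grip may slacken for a moment while it holds something.
It also fails if it takes over 210 s, if anything falls off the work surface, if the arm or the gripper's body presses on something with over 40 N, if the wrist force passes 120 N, or if a joint passes its speed limit or range.

## Working session

There is one attempt and no reset: what is moved stays moved. The work goes in short steps, Python scripts to look and compute and a tool call to move; the robot and the scene stay as the last step left them, time stands still between calls to the robot, and variables do not carry over. Pictures are saved under pics/ and viewed, about 12 in all and at most 16, crops included, and the job is handed in when it is done.

Besides the shell and the picture viewer there is one more tool, called after "Request:" in YAML: its name, and indented under it one key for each argument. send_rows: Moves the arm, as the interface text tells. Shifts and turns lie within -1 to 1; 1 stands for 0.2 m of shift or 2 pi rad of turn. Its arguments: {"type":"object","properties":{"steps":{"type":"string"},"hand":{"type":"number"},"force":{"type":"number"}},"required":["steps"]}

```bash
mkdir -p pics; ls; cat > h.py <<'E'
import numpy as np, cv2
from scipy.spatial.transform import Rotation as R
from bench import sensors, read_camera, finish_job, bot
def pose():
    s=sensors.state(); return np.array(s['position']),R.from_euler('xyz',s['orientation'])
def cam(n):
    if n=='wrist':
        p,r=pose(); T=np.eye(4);T[:3,:3]=r.as_matrix();T[:3,3]=p
        c=read_camera(n); c['cam_to_world']=T@np.array(c['tool_from_camera'])
    else: c=read_camera(n)
    return c
def ray(c,u,v):
    K=np.array(c['camera_matrix']);d=np.array([(u-K[0,2])/K[0,0],-(v-K[1,2])/K[1,1],-1]);M=np.array(c['cam_to_world'])
    return M[:3,3],M[:3,:3]@d
def onz(c,u,v,z):
    o,d=ray(c,u,v); return o+d*(z-o[2])/d[2]
def cloud(c):
    z=c['z_map'];v,u=np.mgrid[:z.shape[0],:z.shape[1]];K=np.array(c['camera_matrix'])
    P=np.stack([(u-K[0,2])/K[0,0]*z,-(v-K[1,2])/K[1,1]*z,-z],-1);M=np.array(c['cam_to_world'])
    return P@M[:3,:3].T+M[:3,3]
def proj(c,P):
    M=np.linalg.inv(np.array(c['cam_to_world']));p=M[:3,:3]@np.array(P)+M[:3,3];K=np.array(c['camera_matrix'])
    return K[0,0]*p[0]/-p[2]+K[0,2],K[1,1]*-p[1]/-p[2]+K[1,2]
def rel(P,yaw=None,tilt=None):
    "row numbers to reach TCP world P with tool down, tool-x axis at yaw (world)"
    p,r=pose(); d=r.inv().apply(np.array(P)-p)/0.2
    if yaw is None: w=np.zeros(3)
    else:
        best=None
        for k in (0,np.pi):
            T=R.from_euler('xyz',[np.pi,0,yaw+k])
            if tilt is not None: T=R.from_rotvec(tilt)*T
            w=(r.inv()*T).as_rotvec()
            if best is None or np.linalg.norm(w)<np.linalg.norm(best): best=w
        w=best
    print('row',np.round(np.r_[d,w/(2*np.pi)],4))
E
python3 - <<'E'
from h import *
for n in('scene','top'):
    c=cam(n);cv2.imwrite(f'pics/{n}1.png',cv2.resize(c['color'],(800,600),interpolation=cv2.INTER_CUBIC))
    import pickle;pickle.dump(c,open(f'{n}1.pkl','wb'))
    print(n,np.round(c['cam_to_world'],3).tolist(),np.round(c['camera_matrix'],1).tolist(),[k for k in c],(c['z_map']>0).mean())
s=sensors.state();print(s,bot.pinch_z, [a for a in dir(bot) if a[0]!='_'])
E
```

```text
pics
scene [[0.136, -0.747, 0.651, 1.424], [0.991, 0.106, -0.085, -0.083], [-0.006, 0.656, 0.754, 1.025], [0.0, 0.0, 0.0, 1.0]] [[357.2, 0.0, 259.0], [0.0, 357.2, 192.5], [0.0, 0.0, 1.0]] ['color', 'z_map', 'camera_matrix', 'cam_to_world'] 0.9957987467447916
top [[-0.013, 0.998, -0.055, 0.53], [-1.0, -0.013, 0.002, 0.017], [0.001, 0.055, 0.999, 1.168], [0.0, 0.0, 0.0, 1.0]] [[405.1, 0.0, 250.1], [0.0, 405.1, 191.5], [0.0, 0.0, 1.0]] ['color', 'z_map', 'camera_matrix', 'cam_to_world'] 0.995880126953125
{'t': 0.1, 'joint_pos': array([ 9.62905800e-01,  2.45757575e-01,  1.55885559e+00, -2.48329443e-05,
        1.33867814e+00, -1.74135145e-01]), 'qd': array([-1.21793387e-04, -4.26996948e-06, -3.81004275e-03, -1.86040499e-03,
        7.64855262e-04,  8.31879207e-04]), 'joint_torque': array([-5.93671866e-04, -4.16917598e+01, -3.15523052e+01,  6.86198683e-02,
        3.10057844e-02, -7.48367256e-05]), 'position': array([0.27290088, 0.58935963, 0.20446664]), 'orientation': array([-1.57052582,  0.00167714,  1.1370469 ]), 'wrist_force': array([-0.63174291,  0.0777503 , -0.12119009]), 'wrist_torque': array([-0.00482309,  0.0431001 , -0.00316106]), 'gripper_width': 0.09376115119267218} 0.0188 ['IKError', 'pinch_z']
```

```bash
sed -i "s/\[np.pi,0,yaw+k\]/[-np.pi\/2,0,yaw+k]/" h.py
```

```text
(no output)
```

View pics/top1.png

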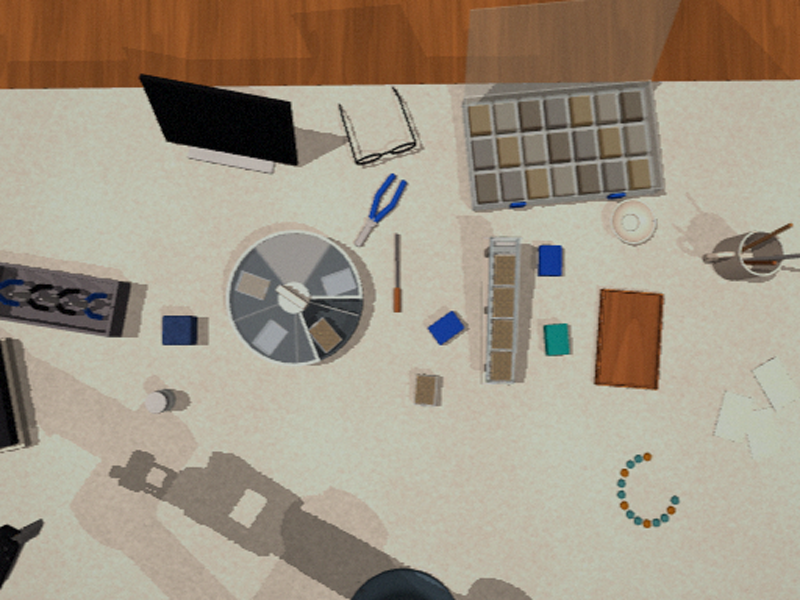

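View pics/scene1.png

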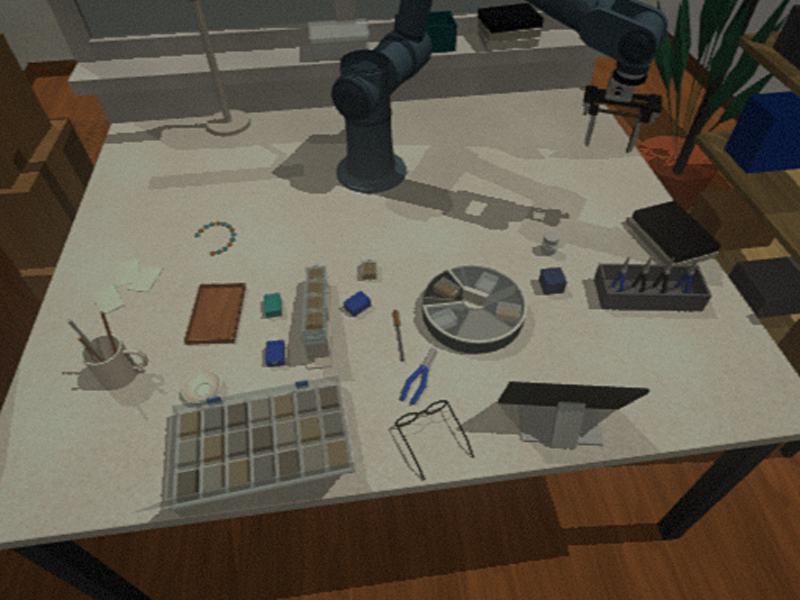

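```bash
python3 - <<'E'
from h import *; import pickle
c=pickle.load(open('top1.pkl','rb'));W=cloud(c);s=.64
for n,u,v in [('car centre',293,297),('ringbox',180,330),('jar',158,401),('boxout',428,388),('rackfar',505,242),('s1',504,268),('s2',503,300),('s3',502,333),('s4',501,365),('near end',500,381),('tray',629,339),('pliers',378,210),('file',397,270),('bench',450,450)]:
    a,b=int(u*s),int(v*s); print(n,np.round(W[b,a],3))
# carousel extent from height mask
P=W.reshape(-1,3);m=(abs(P[:,2]-.04)<.008)&(abs(P[:,0]-.55)<.2)&(abs(P[:,1]-.2)<.25)
(cx,cy),r=cv2.minEnclosingCircle(P[m][:,:2].astype(np.float32)*1000);print('car raw',cx,cy,r)
E
for n in 1; do python3 - <<'E'
from h import *
rel([.55,.20,.32],0)
E
done
python3 - <<'E'
import pickle,cv2
c=pickle.load(open('top1.pkl','rb'))['color']
a=cv2.resize(c[140:240,140:240],(600,600),interpolation=cv2.INTER_CUBIC)
cv2.imwrite('pics/crop1.png',a)
E
```

```text
car centre [0.596 0.186 0.078]
ringbox [0.543 0.392 0.039]
jar [0.42  0.426 0.051]
boxout [ 0.433 -0.047  0.024]
rackfar [ 0.689 -0.184  0.077]
s1 [ 0.641 -0.175  0.101]
s2 [ 0.586 -0.173  0.09 ]
s3 [ 0.53  -0.174  0.08 ]
s4 [ 0.476 -0.172  0.072]
near end [ 0.448 -0.172  0.064]
tray [ 0.518 -0.42   0.003]
pliers [0.76  0.039 0.012]
file [0.65  0.003 0.005]
bench [ 0.317 -0.089 -0.001]
car raw 535.9649047851562 265.2262878417969 219.847412109375
row [-1.1852e+00 -5.7620e-01 -2.0752e+00  1.0000e-04  1.8100e-01 -3.0000e-04]
```

View pics/crop1.png

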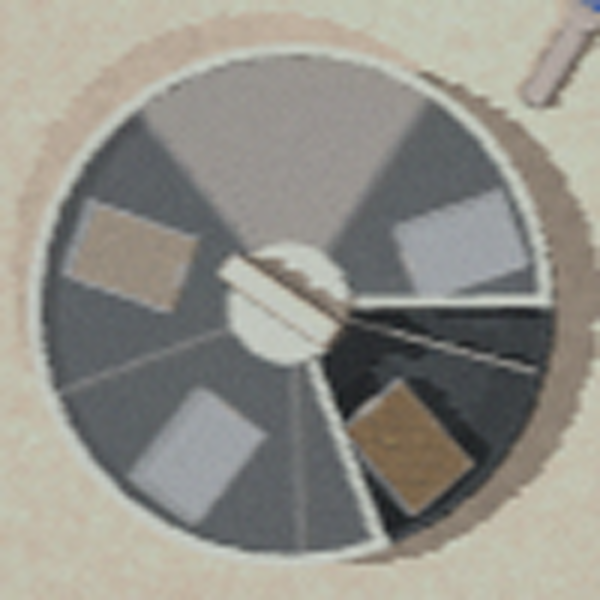

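Both views show the same layout. In the top view the carousel is at (293,297), with full boxes in bay 1 (252,285) and bay 3 (326,335), and empties in bay 2 (270,335) and bay 4 (338,282). box_out is at (428,388); the ones at (447,327), (550,260) and (557,340) are blue or turquoise look-alikes. The rack's low front is at (501,380). The tray is at (629,339). The opening sits between bays 3 and 4. I'll move over the carousel for a close look.

Request:
send_rows:
  steps: "-0.59 -0.29 -1 0 0 0;-0.59 -0.29 -1 0 0 0;-0.59 -0.29 -1 0 0 0;-0.59 -0.29 -1 0 0 0;-0.59 -0.29 -1 0 0 0"
  hand: 0.6
  force: 25

```text
t: 0.6
position: [0.4061, 0.3966, 0.2639]
orientation: [-1.571, 0.0, 1.136]
wrist_force: [0.9, 0.1, -0.5]
gripper_width: 0.0583
```

Request:
send_rows:
  steps: "-0.59 -0.29 -1 0 0.11 0;-0.59 -0.29 -1 0 0.11 0;-0.59 -0.29 -1 0 0.11 0;-0.59 -0.29 -1 0 0.11 0;-0.59 -0.29 -1 0 0.11 0"

```text
t: 1.1
position: [0.538, 0.2052, 0.3218]
orientation: [-1.571, -0.0, 0.44]
wrist_force: [-0.1, 0.4, 0.5]
gripper_width: 0.0565
```

Request:
send_rows:
  steps: "0 0 0 0 0.071 0;0 0 0 0 0.071 0;0 0 0 0 0.071 0;0 0 0 0 0.071 0;0 0 0 0 0.071 0"

```text
t: 1.6
position: [0.5368, 0.2075, 0.3211]
orientation: [-1.571, 0.001, 0.003]
wrist_force: [0.7, -0.4, 0.1]
gripper_width: 0.0561
```

```bash
python3 - <<'E'
from h import *; import pickle
c=cam('wrist');pickle.dump(c,open('w1.pkl','wb'))
cv2.imwrite('pics/w1.png',cv2.resize(c['color'],(800,600),interpolation=cv2.INTER_CUBIC))
print(pose()[0],pose()[1].as_euler('xyz'),np.round(c['tool_from_camera'],3).tolist())
E
```

```text
[0.53677569 0.20759948 0.32116825] [-1.57088350e+00  5.48357989e-04  2.48107966e-03] [[1.0, 0.001, -0.0, -0.001], [-0.0, 0.269, -0.963, -0.179], [-0.001, 0.963, 0.269, 0.08], [0.0, 0.0, 0.0, 1.0]]
```

View pics/w1.png

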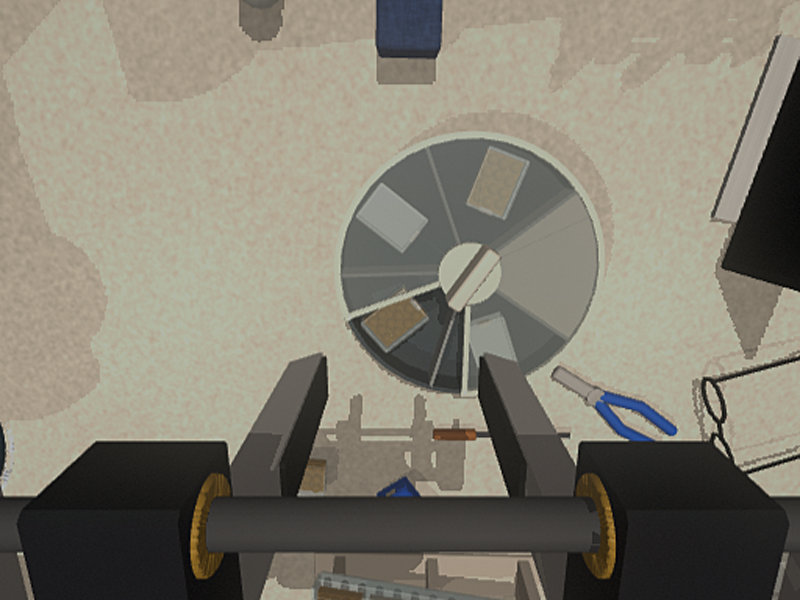

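```bash
python3 - <<'E'
from h import *; import pickle
c=pickle.load(open('w1.pkl','rb'));s=.64
g=c['color'].astype(int);hsv=cv2.cvtColor(c['color'],cv2.COLOR_BGR2HSV)
v,u=np.nonzero((g.min(2)>165)); 
P=np.array([onz(c,a,b,.043)[:2] for a,b in zip(u,v)])
ctr=onz(c,470*s,265*s,.045)[:2]
for i in range(6):
    r=np.linalg.norm(P-ctr,axis=1);m=abs(r-.121)<(.012 if i<3 else .005)
    A=np.c_[2*P[m],np.ones(m.sum())];x=np.linalg.lstsq(A,(P[m]**2).sum(1),rcond=None)[0];ctr=x[:2]
    print(m.sum(),ctr,np.sqrt(x[2]+ctr@ctr))
P2=np.array([onz(c,a,b,.047)[:2] for a,b in zip(u,v)]);m=np.linalg.norm(P2-ctr,axis=1)<.03
(x,y),r=cv2.minEnclosingCircle((P2[m]*1000).astype(np.float32));print('hub',x,y,r)
def ang(n,a,z,off):
    p,q=[onz(c,k[0]*s,k[1]*s,z)[:2] for k in a];d=q-p;dd=p-ctr
    print(n,np.degrees(np.arctan2(d[1],d[0]))%360-off,'dist',(dd[0]*d[1]-dd[1]*d[0])/np.linalg.norm(d))
ang('d12',[(455,240),(428,148)],.038,108);ang('d23',[(435,272),(345,273)],.038,180);ang('d34',[(463,305),(432,385)],.038,252)
ang('s+',[(500,240),(572,190)],.038,36);ang('s-',[(497,288),(575,340)],.038,-36+360)
ang('open a',[(467,305),(466,392)],.043,33);ang('open b',[(440,288),(348,317)],.043,-33)
ang('handle',[(493,254),(455,304)],.077,0)
for n,uv,z in [('st1',(497,182),.031),('e1',(392,217),.031),('st2',(395,323),.031)]: 
    q=onz(c,uv[0]*s,uv[1]*s,z)[:2]-ctr;print(n,np.hypot(*q),np.degrees(np.arctan2(q[1],q[0]))%360)
t=pickle.load(open('top1.pkl','rb'))
W=cloud(t);S=W.reshape(-1,3)
# rack, tray masks
m=(S[:,2]>.055)&(S[:,2]<.115)&(abs(S[:,0]-.57)<.17)&(abs(S[:,1]+.175)<.05)
q=S[m];print('rack x',np.percentile(q[:,0],[.5,99.5]),'y',np.percentile(q[:,1],[1,99]))
h=cv2.cvtColor(t['color'],cv2.COLOR_BGR2HSV);m=(h[...,1]>130)&(h[...,0]<20)&(abs(W[...,0]-.52)<.13)&(abs(W[...,1]+.42)<.1)&(W[...,2]<.03)
r=cv2.minAreaRect((W[m][:,:2]*1000).astype(np.float32));print('tray',r)
m=(h[...,0]>8)&(h[...,0]<25)&(h[...,1]>80)&(abs(W[...,0]-.43)<.05)&(abs(W[...,1]+.047)<.05)
v,u=np.nonzero(m);q=np.array([onz(t,a,b,.024)[:2] for a,b in zip(u,v)])*1000;print('boxout',m.sum(),cv2.minAreaRect(q.astype(np.float32)))
m=(h[...,0]>8)&(h[...,0]<25)&(h[...,1]>80)&(abs(W[...,0]-.57)<.13)&(abs(W[...,1]+.174)<.03)
q=W[m]; print(m.sum(),'stock beads x',q[:,0].min(),q[:,0].max(),'line',np.polyfit(q[:,0],q[:,1],1),np.polyfit(q[:,0],q[:,2],1))
E
```

```text
304 [0.59584199 0.18907577] 0.11692712600161145
304 [0.59630232 0.18740563] 0.11822209181618933
306 [0.59668565 0.1868839 ] 0.11869162222320107
265 [0.59619565 0.18690935] 0.11865612570123457
277 [0.59586453 0.18711546] 0.11837839958223159
286 [0.59573546 0.18733177] 0.11817801944456763
hub 593.5665893554688 188.04429626464844 27.76643943786621
d12 -0.17550677422694605 dist -0.003028232004899718
d23 0.7594703689109679 dist 0.0008766263528376766
d34 -0.7388788062180538 dist -0.0064679919180570975
s+ -0.02406510669024442 dist -0.007977607486874013
s- 2.5090737091356914 dist -0.002925704316828233
open a 238.3925838032372 dist 0.001234148686497848
open b 231.20578892437493 dist -0.004602514468365476
handle 234.9550855391954 dist 0.0016287373081929682
st1 0.0834720010754816 73.65315162231444
e1 0.08494408832374246 144.52141525498902
st2 0.0836678294589415 217.1678336525478
rack x [0.44573339 0.69236319] y [-0.20449046 -0.15414257]
tray ((516.1436157226562, -417.9211120605469), (112.52066802978516, 175.1400909423828), 84.29864501953125)
boxout 185 ((429.85076904296875, -43.00880432128906), (30.990232467651367, 47.140933990478516), 82.75736236572266)
830 stock beads x 0.4511488932448188 0.6593917980836451 line [-0.02422867 -0.16146882] [ 0.17899113 -0.01419198]
```

The wrist view shows the carousel at (470,265), with its axis at about (0.5945, 0.188) and yaw about +1°. The opening points to 235°. I'll grip the handle and turn it +54° to bay 4.

```bash
python3 - <<'E'
from h import *
rel([.5945,.188,.12],np.radians(-35))
E
```

```text
row [ 2.8890e-01  1.0057e+00 -9.8600e-02  0.0000e+00  9.7600e-02 -1.0000e-04]
```

Request:
send_rows:
  steps: "0.289 1 -0.0986 0 0.0976 0;0.289 1 -0.0986 0 0.0976 0;0.289 1 -0.0986 0 0.0976 0;0.289 1 -0.0986 0 0.0976 0;0.289 1 -0.0986 0 0.0976 0"
  hand: 0.5

```text
t: 2.15
position: [0.5911, 0.1867, 0.1144]
orientation: [-1.579, 0.009, -0.613]
wrist_force: [0.4, 0.2, -0.8]
gripper_width: 0.0469
```

```bash
python3 - <<'E'
from h import *
rel([.5945,.188,.054],np.radians(-35))
E
```

```text
row [ 0.0128  0.3018  0.0175  0.0013 -0.0004 -0.0014]
```

Request:
send_rows:
  steps: "0 0.2 0 0 0 0;0 0.336 0 0 0 0;0 0.336 0 0 0 0;0 0.336 0 0 0 0"

```text
t: 2.55
position: [0.5956, 0.1882, 0.0562]
orientation: [-1.569, -0.001, -0.611]
wrist_force: [-0.2, -0.1, 1.4]
gripper_width: 0.0471
```

Request:
send_rows:
  steps: "0 0 0 0 0 0;0 0 0 0 0 0;0 0 0 0 0 0;0 0 0 0 0 0;0 0 0 0 0 0"
  hand: 0
  force: 20

```text
t: 3.05
position: [0.5966, 0.1869, 0.0551]
orientation: [-1.569, -0.005, -0.613]
wrist_force: [5.9, -3.6, -1.5]
gripper_width: 0.0136
```

Request:
send_rows:
  steps: "0.007 0 0 0 -0.02 0;0.007 0 0 0 -0.04 0;0.007 0 0 0 -0.06 0;0.007 0 0 0 -0.08 0;0.007 0 0 0 -0.1 0"

```text
t: 3.55
position: [0.5961, 0.187, 0.055]
orientation: [-1.571, -0.0, 0.02]
wrist_force: [-1.3, 0.0, 2.9]
gripper_width: 0.0137
```

Request:
send_rows:
  steps: "0 0 0 0 -0.02 0;0 0 0 0 -0.04 0;0 0 0 0 -0.05 0;0 0 0 0 -0.05 0;0 0 0 0 -0.05 0"

```text
t: 4.05
position: [0.5959, 0.187, 0.055]
orientation: [-1.571, 0.0, 0.328]
wrist_force: [-3.3, -0.1, 5.6]
gripper_width: 0.0138
```

```bash
python3 - <<'E'
from h import *
print(sensors.state())
E
```

```text
{'t': 4.05, 'joint_pos': array([ 1.22831566e-01,  3.58934903e-01,  1.71333944e+00, -1.18607133e-04,
        1.06957408e+00, -2.04851569e-01]), 'qd': array([ 0.0008233 , -0.0007192 , -0.00217322, -0.0010119 ,  0.00015143,
        0.00093676]), 'joint_torque': array([ -0.16223203, -39.01893139, -26.5282166 ,   0.13648488,
        -0.7494078 ,   0.05398324]), 'position': array([0.595915  , 0.18699298, 0.05502806]), 'orientation': array([-1.57084612e+00,  2.71587095e-04,  3.27740132e-01]), 'wrist_force': array([-3.29336567, -0.05442585,  5.63291599]), 'wrist_torque': array([-0.11998811,  0.54194017,  0.11700986]), 'gripper_width': 0.013781373149339934}
```

Request:
send_rows:
  steps: "0 0 0 0 0 0;0 0 0 0 0 0;0 0 0 0 0 0;0 -0.25 0 0 0 0;0 -0.5 0 0 0 0"
  hand: 0.5

```text
t: 4.55
position: [0.5943, 0.1867, 0.1531]
orientation: [-1.57, 0.005, 0.328]
wrist_force: [1.4, -0.2, 0.5]
gripper_width: 0.0465
```

Request:
send_rows:
  steps: "0 -0.2 -0.25 0 0 0;0 -0.3 -0.55 0 0 0;0 -0.3 -0.55 0 0 0;0 -0.3 -0.55 0 0 0"

```text
t: 4.95
position: [0.6334, 0.08, 0.2164]
orientation: [-1.573, -0.004, 0.325]
wrist_force: [0.4, 0.6, 1.0]
gripper_width: 0.047
```

```bash
cat >> h.py <<'E'
AX=np.array([.5958,.187])
def boxes(c,z,p0,rad=.06,beads=False,off=None):
    "oriented rectangles near world p0 at plane z"
    h=cv2.cvtColor(c['color'],cv2.COLOR_BGR2HSV)
    return h
def save(c,n,box=None):
    a=c['color']
    if box: a=a[box[1]:box[3],box[0]:box[2]]
    f=min(800/a.shape[1],600/a.shape[0]);cv2.imwrite('pics/'+n,cv2.resize(a,None,fx=f,fy=f,interpolation=cv2.INTER_CUBIC))
E
python3 - <<'E'
from h import *; import pickle
c=cam('wrist');pickle.dump(c,open('w2.pkl','wb'));save(c,'w2.png')
print(pose()[0],pose()[1].as_euler('xyz'))
E
```

```text
[0.63209972 0.08171702 0.21484036] [-1.57103649e+00 -1.31458289e-03  3.26240856e-01]
```

View pics/w2.png

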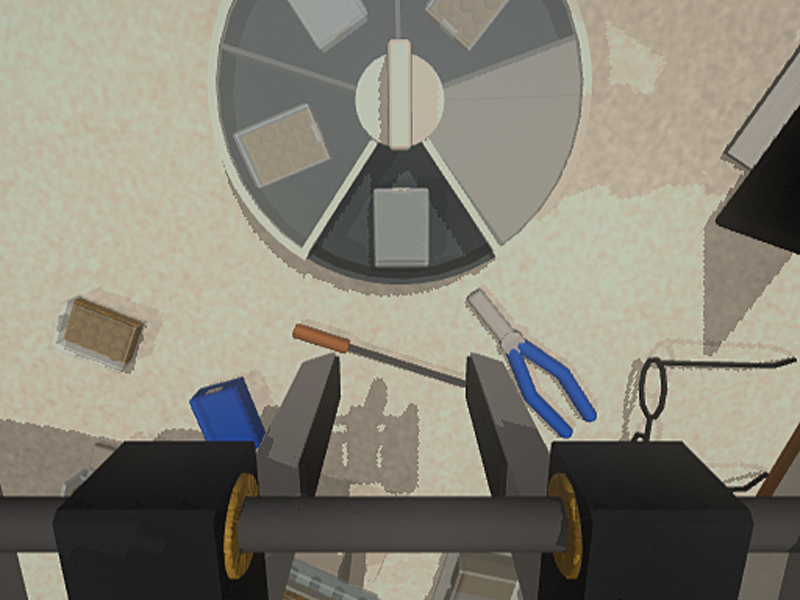

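The opening is centred over bay 4, with empty2 at (402,227), aligned radially. box_out lies at (102,335).

```bash
python3 - <<'E'
from h import *; import pickle
c=pickle.load(open('w2.pkl','rb'));s=.64
q=np.array([onz(c,u*s,v*s,.031)[:2] for u,v in [(375,188),(429,188),(429,267),(374,267)]])
print(np.round(q,4),q.mean(0),np.linalg.norm(np.diff(q,axis=0),axis=1)); d=q[1]-q[0];print(np.degrees(np.arctan2(d[1],d[0])))
q=onz(c,400*s,94*s,.077);print('handle',q)
rel([*np.r_[0,0],.0]) if 0 else None
h=cv2.cvtColor(c['color'],cv2.COLOR_BGR2HSV);m=(h[...,0]>8)&(h[...,0]<25)&(h[...,1]>90);m[:, :int(40*s)]=0;m[:,int(160*s):]=0;m[:int(290*s)]=0;m[int(380*s):]=0
v,u=np.nonzero(m);q=np.array([onz(c,a,b,.02)[:2] for a,b in zip(u,v)])*1000;print('boxout',m.sum(),cv2.minAreaRect(q.astype(np.float32)))
E
```

```text
[[0.5971 0.1312]
 [0.6323 0.143 ]
 [0.6506 0.0908]
 [0.6133 0.0783]] [0.62331551 0.11082643] [0.03709549 0.05532574 0.03936897]
18.530573698464185
handle [0.59584889 0.18909014 0.077     ]
boxout 687 ((432.3377380371094, -36.9031982421875), (37.82159423828125, 52.10708999633789), 84.41266632080078)
```

```bash
python3 - <<'E'
from h import *
rel([.6235,.110,.010],np.radians(18.8))
E
```

```text
row [ 3.2000e-03  1.0242e+00  1.4800e-01  0.0000e+00 -3.0000e-04  2.0000e-04]
```

Request:
send_rows:
  steps: "0.003 0.25 0.148 0 0 0;0.003 0.5 0.148 0 0 0;0.003 0.7 0.148 0 0 0;0.003 0.8 0.148 0 0 0;0.003 0.8 0.148 0 0 0"
  hand: 0.6

```text
t: 5.5
position: [0.6177, 0.1125, 0.0486]
orientation: [-1.567, 0.01, 0.33]
wrist_force: [0.2, -0.2, -0.1]
gripper_width: 0.0563
```

Request:
send_rows:
  steps: "0 0.12 0 0 0 0;0 0.22 0 0 0 0;0 0.22 0 0 0 0;0 0.22 0 0 0 0"

```text
t: 5.9
position: [0.623, 0.1117, 0.0115]
orientation: [-1.571, -0.001, 0.33]
wrist_force: [-0.0, -0.1, 1.0]
gripper_width: 0.056
```

Request:
send_rows:
  steps: "0 0 0 0 0 0;0 0 0 0 0 0;0 0 0 0 0 0;0 0 0 0 0 0;0 0 0 0 0 0"
  hand: 0
  force: 20

```text
t: 6.4
position: [0.6235, 0.1112, 0.0117]
orientation: [-1.571, -0.002, 0.329]
wrist_force: [-0.7, 0.6, 6.0]
gripper_width: 0.0398
```

Request:
send_rows:
  steps: "0 -0.1 0 0 0 0;0 -0.3 0 0 0 0;0 -0.55 0 0 0 0;0 -0.8 0 0 0 0;0 -0.95 0 0 0 0"

```text
t: 6.9
position: [0.6239, 0.1111, 0.2051]
orientation: [-1.573, -0.005, 0.329]
wrist_force: [0.2, -0.1, -0.5]
gripper_width: 0.0398
```

```bash
python3 - <<'E'
from h import *
print(sensors.state()['gripper_width'])
rel([.556,-.4215,.20],np.radians(-5))
E
```

```text
0.039810438597377616
row [-1.1815e+00  2.3500e-02 -2.4105e+00  1.0000e-04  6.6200e-02  9.0000e-04]
```

Request:
send_rows:
  steps: "-0.1 0 -0.15 0 0 0;-0.2 0 -0.35 0 0 0;-0.3 0 -0.55 0 0 0;-0.394 0 -0.8035 0 0 0"

```text
t: 7.3
position: [0.5991, -0.0633, 0.2002]
orientation: [-1.571, 0.0, 0.33]
wrist_force: [1.1, -0.4, 0.1]
gripper_width: 0.0398
```

Request:
send_rows:
  steps: "-0.1 0 -0.2 0 0 0;-0.2 0 -0.4 0 0 0;-0.3 0 -0.6 0 0 0;-0.394 0 -0.8035 0 0 0"

```text
t: 7.7
position: [0.5765, -0.2416, 0.2001]
orientation: [-1.571, 0.0, 0.329]
wrist_force: [0.9, 0.8, -0.3]
gripper_width: 0.0401
```

Request:
send_rows:
  steps: "-0.1 0 -0.2 0 0.02 0;-0.2 0 -0.4 0 0.04 0;-0.3 0.02 -0.6 0 0.066 0;-0.394 0.02 -0.8035 0 0.066 0;-0.394 0.02 -0.8035 0 0.066 0"

```text
t: 8.2
position: [0.5527, -0.4223, 0.1954]
orientation: [-1.572, 0.001, -0.091]
wrist_force: [-0.3, 1.1, -0.4]
gripper_width: 0.04
```

```bash
python3 - <<'E'
from h import *; import pickle
print(sensors.state()['gripper_width'])
c=cam('wrist');pickle.dump(c,open('w3.pkl','wb'));save(c,'w3.png')
rel([.556,-.4215,.011],np.radians(-5))
E
```

```text
0.039967207482291885
row [ 1.390e-02  9.224e-01 -8.900e-03 -1.000e-04 -3.000e-04 -1.000e-04]
```

View pics/w3.png

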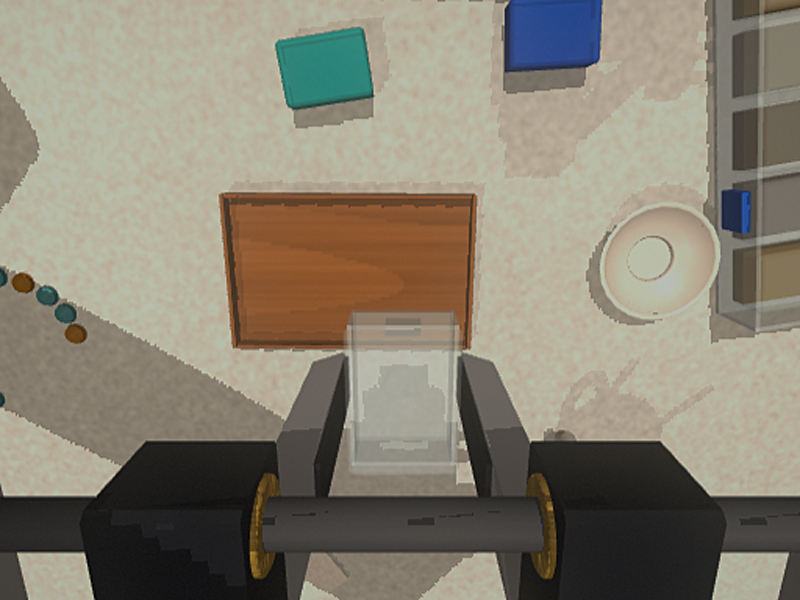

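The held box is at (403,395), and the tray's rim corners are (221,194), (477,194), (470,348) and (234,348), square to the tool.

```bash
python3 - <<'E'
from h import *; import pickle
c=pickle.load(open('w3.pkl','rb'));s=.64
q=np.array([onz(c,u*s,v*s,.015)[:2] for u,v in [(221,194),(477,194),(470,348),(234,348)]])
print(np.round(q,4),q.mean(0),np.linalg.norm(np.diff(q,axis=0),axis=1))
m=q.mean(0);e=q[1]-q[0];e/=np.linalg.norm(e);print(np.degrees(np.arctan2(e[1],e[0])),m+.04*e,m-.04*e)
rel([*(m+.04*e),.011])
E
```

```text
[[ 0.4341 -0.3547]
 [ 0.6074 -0.3707]
 [ 0.5963 -0.4816]
 [ 0.4229 -0.4656]] [ 0.51514745 -0.41816559] [0.17402859 0.11143085 0.17409313]
-5.28974259518329 [ 0.5549771  -0.42185328] [ 0.4753178 -0.4144779]
row [ 0.009   0.9224 -0.0111  0.      0.      0.    ]
```

Request:
send_rows:
  steps: "0.009 0.25 -0.011 0 0 0;0.009 0.5 -0.011 0 0 0;0.009 0.75 -0.011 0 0 0;0.009 0.88 -0.011 0 0 0;0.009 0.92 -0.011 0 0 0"

```text
t: 8.75
position: [0.5537, -0.4151, 0.0085]
orientation: [-1.563, 0.009, -0.084]
wrist_force: [-7.5, 7.8, 17.4]
gripper_width: 0.0399
```

Request:
send_rows:
  steps: "0 0 0 0 0 0;0 0 0 0 0 0;0 0 0 0 0 0"

```text
t: 9.05
position: [0.5573, -0.4203, 0.0142]
orientation: [-1.573, -0.002, -0.085]
wrist_force: [-0.6, 0.4, -0.8]
gripper_width: 0.0395
```

Request:
send_rows:
  steps: "0 0 0 0 0 0;0 0 0 0 0 0;0 -0.1 0 0 0 0;0 -0.35 0 0 0 0;0 -0.6 0 0 0 0"
  hand: 0.54

```text
t: 9.55
position: [0.5557, -0.4194, 0.1341]
orientation: [-1.57, 0.001, -0.086]
wrist_force: [-0.1, -0.6, 0.7]
gripper_width: 0.0507
```

```bash
python3 - <<'E'
from h import *
c=cam('top');import pickle;pickle.dump(c,open('t2.pkl','wb'))
h=cv2.cvtColor(c['color'],cv2.COLOR_BGR2HSV);W=cloud(c)
m=(h[...,0]>8)&(h[...,0]<25)&(h[...,1]>80)&(abs(W[...,0]-.43)<.1)&(abs(W[...,1]+.047)<.08)
m[:,300:]=0
v,u=np.nonzero(m);q=np.array([onz(c,a,b,.02)[:2] for a,b in zip(u,v)])*1000;print('boxout',m.sum(),cv2.minAreaRect(q.astype(np.float32)))
rel([.43,-.06,.2],np.radians(84.4))
E
```

```text
boxout 188 ((428.7828369140625, -42.812652587890625), (30.990497589111328, 47.61478042602539), 89.05157470703125)
row [-7.9990e-01 -2.9710e-01  1.7527e+00  2.9000e-03 -2.4800e-01  2.0000e-04]
```

Request:
send_rows:
  steps: "-0.05 -0.2 0.1 0 0 0;-0.15 -0.3 0.3 0 0 0;-0.25 -0.3 0.53 0 0 0;-0.33 -0.3 0.75 0 0 0;-0.4 -0.3 0.88 0 0 0"

```text
t: 10.1
position: [0.4911, -0.2352, 0.1939]
orientation: [-1.572, -0.002, -0.084]
wrist_force: [-0.4, 0.4, -0.7]
gripper_width: 0.0508
```

Request:
send_rows:
  steps: "-0.1 0 0.22 0 -0.023 0;-0.2 0 0.44 0 -0.046 0;-0.3 0 0.66 0 -0.069 0;-0.36 0 0.8 0 -0.092 0;-0.4 0 0.873 0 -0.115 0"

```text
t: 10.6
position: [0.4262, -0.0548, 0.1936]
orientation: [-1.573, -0.001, 0.645]
wrist_force: [-0.3, -0.6, 0.6]
gripper_width: 0.0509
```

Request:
send_rows:
  steps: "0 0 0 0 -0.023 0;0 0 0 0 -0.046 0;0 0 0 0 -0.069 0;0 0 0 0 -0.092 0;0 0 0 0 -0.115 0"

```text
t: 11.1
position: [0.4271, -0.0569, 0.1937]
orientation: [-1.573, 0.0, 1.365]
wrist_force: [0.1, -1.0, 0.4]
gripper_width: 0.0506
```

Request:
send_rows:
  steps: "0 0 0 0 -0.018 0;0 0 0 0 -0.018 0"

```text
t: 11.3
position: [0.4271, -0.0569, 0.1935]
orientation: [-1.573, 0.001, 1.472]
wrist_force: [0.5, 0.3, -0.0]
gripper_width: 0.0505
```

```bash
python3 - <<'E'
from h import *; import pickle
c=cam('wrist');pickle.dump(c,open('w4.pkl','wb'));save(c,'w4.png')
print(pose()[0],pose()[1].as_euler('xyz'))
E
```

```text
[ 0.42709328 -0.05689105  0.19334083] [-1.57265018e+00  5.09892033e-04  1.47018593e+00]
```

View pics/w4.png

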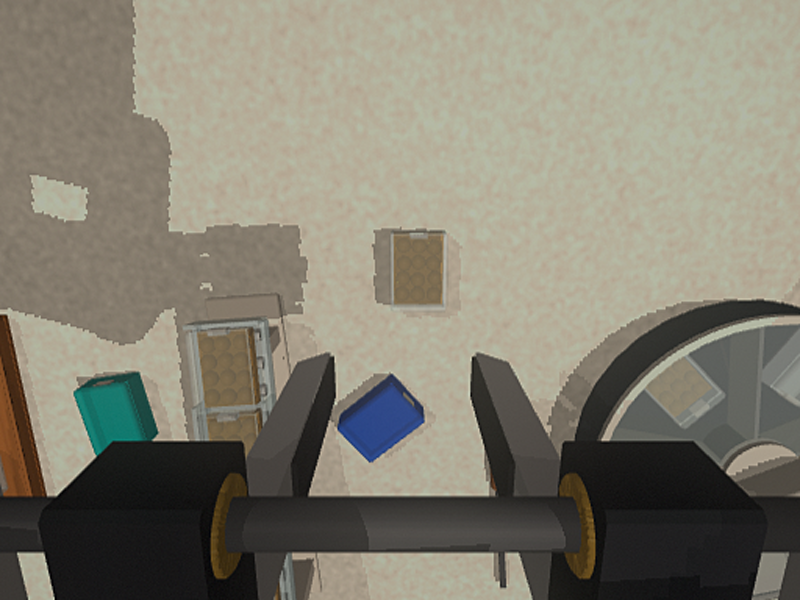

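box_out is at (417,268) and square to the tool. The rack front and stock1 are at (228,365). The blue box at (380,418) is a look-alike; its colour rules it out.

```bash
python3 - <<'E'
from h import *; import pickle
c=pickle.load(open('w4.pkl','rb'));s=.64
q=np.array([onz(c,u*s,v*s,.025)[:2] for u,v in [(391,231),(444,231),(444,306),(390,306)]])
print(np.round(q,4),q.mean(0),np.linalg.norm(np.diff(q,axis=0),axis=1))
e=q[1]-q[0];print(np.degrees(np.arctan2(e[1],e[0])))
rel([*q.mean(0),.012],np.arctan2(e[1],e[0]))
W=cloud(c)
for u,v in [(228,345),(228,365),(228,390),(200,332),(257,332),(197,385),(228,430)]: print(u,v,np.round(W[int(v*s),int(u*s)],4))
E
```

```text
[[ 0.3952 -0.0594]
 [ 0.3987 -0.0241]
 [ 0.4509 -0.0282]
 [ 0.4472 -0.0656]] [ 0.42299516 -0.04432963] [0.03550989 0.05233574 0.03766313]
84.29080668317111
row [ 6.090e-02  9.066e-01  2.840e-02  3.000e-04 -2.000e-04 -1.000e-04]
228 345 [ 0.4497 -0.1681  0.0662]
228 365 [ 0.4619 -0.1694  0.0695]
228 390 [ 0.478  -0.1719  0.0715]
200 332 [ 0.4404 -0.1838  0.0644]
257 332 [ 0.4516 -0.1568  0.0398]
197 385 [ 0.4731 -0.1901  0.071 ]
228 430 [ 0.5039 -0.1754  0.076 ]
```

Request:
send_rows:
  steps: "0.068 0.2 0.0135 0 0 0;0.068 0.42 0.0135 0 0 0;0.068 0.64 0.0135 0 0 0;0.068 0.8 0.0135 0 0 0;0.068 0.86 0.0135 0 0 0"
  hand: 0.65

```text
t: 11.85
position: [0.4232, -0.0422, 0.0177]
orientation: [-1.566, -0.001, 1.47]
wrist_force: [-0.1, 0.0, 0.5]
gripper_width: 0.0614
```

Request:
send_rows:
  steps: "0 0.03 0 0 0 0;0 0.045 0 0 0 0;0 0.045 0 0 0 0"

```text
t: 12.15
position: [0.4267, -0.0435, 0.0125]
orientation: [-1.573, 0.001, 1.472]
wrist_force: [-0.5, -0.6, -0.5]
gripper_width: 0.061
```

Request:
send_rows:
  steps: "0 0 0 0 0 0;0 0 0 0 0 0;0 0 0 0 0 0;0 0 0 0 0 0;0 0 0 0 0 0"
  hand: 0
  force: 25

```text
t: 12.65
position: [0.4261, -0.0433, 0.012]
orientation: [-1.572, 0.001, 1.473]
wrist_force: [-0.6, -0.7, 5.3]
gripper_width: 0.0397
```

Request:
send_rows:
  steps: "0 -0.1 0 0 0 0;0 -0.3 0 0 0 0;0 -0.5 0 0 0 0;0 -0.7 0 0 0 0;0 -0.7 0 0 0 0"

```text
t: 13.15
position: [0.4289, -0.0441, 0.1568]
orientation: [-1.581, 0.003, 1.473]
wrist_force: [-0.2, -0.2, -0.7]
gripper_width: 0.0398
```

```bash
python3 - <<'E'
from h import *
b=np.radians(289);P=AX+.083*np.array([np.cos(b),np.sin(b)]);print(P,sensors.state()['gripper_width'])
rel([*P,.15],np.radians(18.8))
c=cam('wrist');import pickle;pickle.dump(c,open('w5.pkl','wb'));save(c,'w5.png',(150,120,400,330))
E
```

```text
[0.62282216 0.10852196] 0.039800330868695756
row [ 8.548e-01  4.110e-02 -8.898e-01  1.800e-03  1.822e-01  6.000e-04]
```

View pics/w5.png

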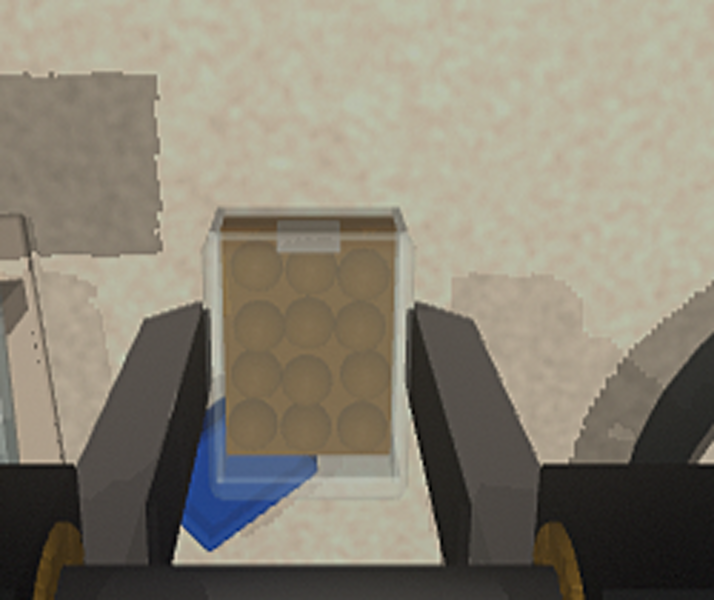

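The box is held lid up with its beads visible, centred a few mm toward tool +z of the pads. I'll carry it to bay 4.

Request:
send_rows:
  steps: "0.1 0 -0.1 0 0 0;0.2 0 -0.2 0 0 0;0.32 0 -0.34 0 0 0;0.42 0 -0.45 0 0 0"

```text
t: 13.6
position: [0.5229, 0.033, 0.1486]
orientation: [-1.567, -0.0, 1.473]
wrist_force: [-0.8, -0.8, -0.2]
gripper_width: 0.0398
```

Request:
send_rows:
  steps: "0.1 0 -0.1 0 0.02 0;0.2 0 -0.2 0 0.04 0;0.3 0 -0.32 0 0.06 0;0.38 0 -0.4 0 0.08 0;0.421 0 -0.446 0 0.1 0"

```text
t: 14.1
position: [0.6198, 0.108, 0.148]
orientation: [-1.567, 0.003, 0.84]
wrist_force: [-0.4, -0.5, -0.4]
gripper_width: 0.0396
```

Request:
send_rows:
  steps: "0 0 0 0 0.02 0;0 0 0 0 0.04 0;0 0 0 0 0.06 0;0 0 0 0 0.082 0;0 0 0 0 0.082 0"

```text
t: 14.6
position: [0.6188, 0.1069, 0.1484]
orientation: [-1.569, 0.004, 0.329]
wrist_force: [-0.6, -0.4, -0.1]
gripper_width: 0.0397
```

```bash
python3 - <<'E'
from h import *
b=np.radians(289);P=AX+.086*np.array([np.cos(b),np.sin(b)]);print(P,sensors.state()['gripper_width'],pose()[0])
rel([*P,.021],np.radians(19))
c=cam('wrist');import pickle;pickle.dump(c,open('w6.pkl','wb'));save(c,'w6.png')
E
```

```text
[0.62379886 0.1056854 ] 0.03970819867765693 [0.6187605  0.10687051 0.14835516]
row [ 2.460e-02  6.367e-01 -1.480e-02 -3.000e-04 -4.000e-04 -7.000e-04]
```

View pics/w6.png

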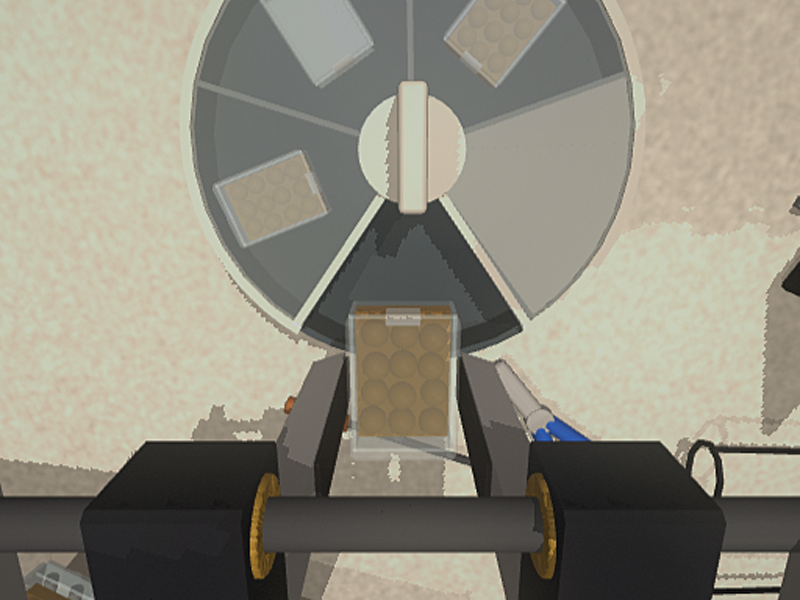

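Request:
send_rows:
  steps: "0.0246 0.12 -0.015 0 0 0;0.0246 0.3 -0.015 0 0 0;0.0246 0.42 -0.015 0 0 0;0.0246 0.5 -0.015 0 0 0;0.0246 0.5 -0.015 0 0 0"

```text
t: 15.15
position: [0.6235, 0.1056, 0.0478]
orientation: [-1.569, 0.006, 0.33]
wrist_force: [-0.9, -0.2, -1.6]
gripper_width: 0.0396
```

Request:
send_rows:
  steps: "0 0.05 0 0 0 0;0 0.1 0 0 0 0;0 0.13 0 0 0 0;0 0.14 0 0 0 0;0 0.14 0 0 0 0"

```text
t: 15.65
position: [0.6258, 0.1058, 0.023]
orientation: [-1.57, 0.0, 0.329]
wrist_force: [-0.5, 3.7, -2.7]
gripper_width: 0.0398
```

Request:
send_rows:
  steps: "0 0 0 0 0 0;0 0 0 0 0 0;0 -0.05 0 0 0 0;0 -0.2 0 0 0 0;0 -0.4 0 0 0 0"
  hand: 0.58

```text
t: 16.15
position: [0.6246, 0.1051, 0.103]
orientation: [-1.57, 0.003, 0.329]
wrist_force: [0.8, 0.1, 0.8]
gripper_width: 0.0547
```

```bash
python3 - <<'E'
from h import *
c=cam('wrist');import pickle;pickle.dump(c,open('w7.pkl','wb'));save(c,'w7.png')
c=cam('top');print(sensors.state()['position'])
rel([*AX,.12],np.radians(19)); rel([*AX,.056],np.radians(19))
E
```

```text
[0.63072859 0.10528773 0.111075  ]
row [-3.280e-02 -4.710e-02  4.429e-01  8.000e-04 -4.000e-04  1.900e-03]
row [-3.660e-02  2.729e-01  4.444e-01  8.000e-04 -4.000e-04  1.900e-03]
```

View pics/w7.png

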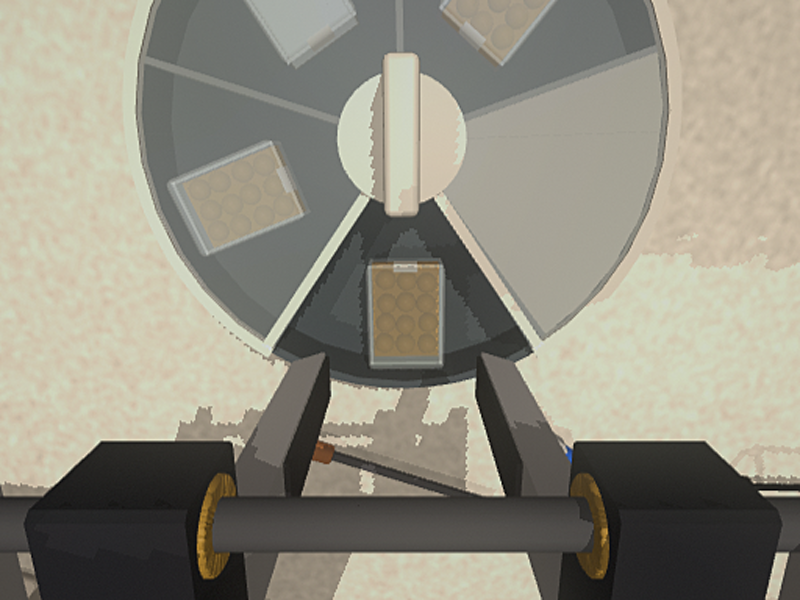

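Bay 4 now holds box_out, flat and inside the bay at (405,315). Next I'll turn the cover to bay 2.

Request:
send_rows:
  steps: "0 -0.06 0.1 0 0 0;0 -0.06 0.25 0 0 0;0 -0.06 0.38 0 0 0;0 -0.06 0.44 0 0 0;0 -0.06 0.44 0 0 0"

```text
t: 16.75
position: [0.5971, 0.1897, 0.1153]
orientation: [-1.571, -0.0, 0.331]
wrist_force: [-0.1, 0.1, 0.1]
gripper_width: 0.0545
```

Request:
send_rows:
  steps: "0 0 0 0 0 0;0 0 0 0 0 0"

```text
t: 16.95
position: [0.5979, 0.1878, 0.1152]
orientation: [-1.571, 0.0, 0.328]
wrist_force: [-0.2, -0.4, 0.2]
gripper_width: 0.055
```

```bash
python3 - <<'E'
from h import *
print(sensors.state()['position']);rel([*AX,.056],np.radians(19))
E
```

```text
[0.59790417 0.18780201 0.11522796]
row [-1.120e-02  2.961e-01 -3.000e-04  1.000e-04 -6.000e-04 -0.000e+00]
```

Request:
send_rows:
  steps: "-0.011 0.1 0 0 0 0;-0.011 0.2 0 0 0 0;-0.011 0.27 0 0 0 0;-0.011 0.296 0 0 0 0;-0.011 0.296 0 0 0 0"
  hand: 0.5

```text
t: 17.45
position: [0.5951, 0.1877, 0.0553]
orientation: [-1.571, 0.001, 0.328]
wrist_force: [-0.8, 0.0, 0.9]
gripper_width: 0.047
```

Request:
send_rows:
  steps: "0 0 0 0 0 0;0 0 0 0 0 0;0 0 0 0 0 0;0 0 0 0 0 0;0 0 0 0 0 0"
  hand: 0
  force: 25

```text
t: 17.95
position: [0.5955, 0.1882, 0.0565]
orientation: [-1.571, -0.0, 0.329]
wrist_force: [-1.4, 0.0, 1.5]
gripper_width: 0.0137
```

Request:
send_rows:
  steps: "0 0 0 0 0.02 0;0 0 0 0 0.04 0;0 0 0 0 0.06 0;0 0 0 0 0.08 0;0 0 0 0 0.1 0"

```text
t: 18.45
position: [0.5968, 0.1882, 0.0565]
orientation: [-1.57, -0.003, -0.304]
wrist_force: [5.3, 0.4, -3.3]
gripper_width: 0.014
```

Request:
send_rows:
  steps: "0 0 0 0 0.02 0;0 0 0 0 0.04 0;0 0 0 0 0.06 0;0 0 0 0 0.08 0;0 0 0 0 0.1 0"

```text
t: 18.95
position: [0.5977, 0.1875, 0.0565]
orientation: [-1.567, -0.004, -0.932]
wrist_force: [8.1, -3.4, -5.2]
gripper_width: 0.0144
```

Request:
send_rows:
  steps: "0 0 0 0 0.02 0;0 0 0 0 0.04 0;0 0 0 0 0.06 0;0 0 0 0 0.08 0;0 0 0 0 0.1 0"

```text
t: 19.45
position: [0.5981, 0.1864, 0.0565]
orientation: [-1.564, -0.003, -1.561]
wrist_force: [8.6, -7.1, -5.3]
gripper_width: 0.0137
```

Request:
send_rows:
  steps: "0 0 0 0 0.02 0;0 0 0 0 0.04 0;0 0 0 0 0.06 0;0 0 0 0 0.08 0;0 0 0 0 0.1 0"

```text
t: 19.95
position: [0.5977, 0.1852, 0.0565]
orientation: [-1.564, -0.001, -2.189]
wrist_force: [6.4, -10.2, -3.3]
gripper_width: 0.0136
```

Request:
send_rows:
  steps: "0 0 0 0 0 0;0 0 0 0 0 0"

```text
t: 20.15
position: [0.5977, 0.1852, 0.0565]
orientation: [-1.564, -0.001, -2.184]
wrist_force: [6.3, -10.0, -3.5]
gripper_width: 0.0134
```

Request:
send_rows:
  steps: "0 0 0 0 0 0;0 0 0 0 0 0;0 0 0 0 0 0;0 -0.2 0 0 0 0;0 -0.45 0 0 0 0"
  hand: 0.58

```text
t: 20.65
position: [0.5928, 0.1882, 0.1439]
orientation: [-1.576, -0.005, -2.184]
wrist_force: [0.0, 0.2, -1.2]
gripper_width: 0.0502
```

Request:
send_rows:
  steps: "0 -0.2 -0.15 0 0 0;0 -0.3 -0.35 0 0 0;0 -0.3 -0.5 0 0 0;0 -0.3 -0.5 0 0 0;0 -0.3 -0.5 0 0 0"

```text
t: 21.15
position: [0.5132, 0.2461, 0.206]
orientation: [-1.571, -0.0, -2.183]
wrist_force: [-0.5, 0.8, -0.3]
gripper_width: 0.0547
```

```bash
python3 - <<'E'
from h import *
s=sensors.state();print(s['joint_pos'],s['position'])
c=cam('wrist');import pickle;pickle.dump(c,open('w8.pkl','wb'));save(c,'w8.png')
E
```

```text
[ 2.48013664e-01  5.68575596e-02  1.76721905e+00 -1.97234191e-04
  1.31746695e+00  2.43099618e+00] [0.51323455 0.24606385 0.20596826]
```

View pics/w8.png

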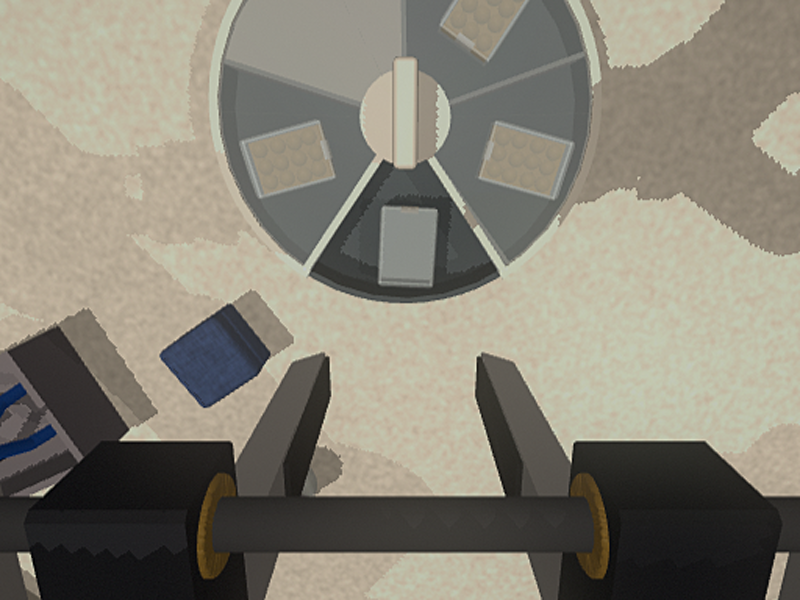

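The opening is centred over bay 2, with empty1 at (408,246); the other three bays hold full boxes.

```bash
python3 - <<'E'
from h import *; import pickle
c=pickle.load(open('w8.pkl','rb'));s=.64
q=np.array([onz(c,u*s,v*s,.031)[:2] for u,v in [(384,205),(437,208),(433,287),(378,284)]])
print(np.round(q,4),q.mean(0),np.linalg.norm(np.diff(q,axis=0),axis=1));e=q[1]-q[0]+q[2]-q[3];y=np.arctan2(e[1],e[0]);print(np.degrees(y),np.hypot(*(q.mean(0)-AX)))
rel([*q.mean(0),.0115],y)
E
```

```text
[[0.5586 0.231 ]
 [0.5364 0.2029]
 [0.4926 0.236 ]
 [0.5165 0.2663]] [0.52601271 0.23403479] [0.03578042 0.0549047  0.03869917]
-128.3175866346764 0.08415781449144781
row [1.140e-02 9.711e-01 8.360e-02 0.000e+00 8.800e-03 1.000e-04]
```

Request:
send_rows:
  steps: "0.011 0.22 0.084 0 0.009 0;0.011 0.45 0.084 0 0.009 0;0.011 0.66 0.084 0 0.009 0;0.011 0.76 0.084 0 0.009 0;0.011 0.78 0.084 0 0.009 0"
  hand: 0.6

```text
t: 21.7
position: [0.524, 0.2327, 0.0458]
orientation: [-1.576, -0.006, -2.242]
wrist_force: [-0.9, 0.4, 0.5]
gripper_width: 0.0563
```

Request:
send_rows:
  steps: "0 0.08 0 0 0 0;0 0.15 0 0 0 0;0 0.19 0 0 0 0;0 0.19 0 0 0 0"

```text
t: 22.1
position: [0.5255, 0.2341, 0.011]
orientation: [-1.572, -0.001, -2.241]
wrist_force: [-0.7, 0.1, 0.4]
gripper_width: 0.0561
```

Request:
send_rows:
  steps: "0 0 0 0 0 0;0 0 0 0 0 0;0 0 0 0 0 0;0 0 0 0 0 0;0 0 0 0 0 0"
  hand: 0
  force: 25

```text
t: 22.6
position: [0.5267, 0.2344, 0.0129]
orientation: [-1.57, 0.001, -2.241]
wrist_force: [-0.2, -0.8, 4.3]
gripper_width: 0.0398
```

Request:
send_rows:
  steps: "0 -0.1 0 0 0 0;0 -0.3 0 0 0 0;0 -0.55 0 0 0 0;0 -0.8 0 0 0 0;0 -0.95 0 0 0 0"

```text
t: 23.1
position: [0.5275, 0.2346, 0.2066]
orientation: [-1.567, 0.004, -2.241]
wrist_force: [-0.8, 0.9, -0.1]
gripper_width: 0.0396
```

```bash
python3 - <<'E'
from h import *
s=sensors.state();print(s['joint_pos'],s['position'],s['gripper_width'])
rel([.4753,-.4145,.2])
E
```

```text
[2.22185506e-01 7.18915344e-02 1.75028825e+00 5.19107500e-05
 1.31376422e+00 2.46298829e+00] [0.52745733 0.23461279 0.20658012] 0.03964714812364219
row [2.706  0.0273 1.811  0.     0.     0.    ]
```

Request:
send_rows:
  steps: "0.15 0 0.1 0 0 0;0.35 0 0.23 0 0 0;0.55 0 0.37 0 0 0;0.75 0 0.5 0 0 0;0.902 0 0.604 0 0 0"

```text
t: 23.6
position: [0.508, 0.0157, 0.2019]
orientation: [-1.571, -0.0, -2.242]
wrist_force: [0.1, -0.6, 0.1]
gripper_width: 0.0399
```

Request:
send_rows:
  steps: "0.2 0 0.134 0 0 0;0.4 0 0.268 0 0 0;0.6 0 0.4 0 0 0;0.78 0 0.52 0 0 0;0.902 0 0.604 0 0 0"

```text
t: 24.1
position: [0.4906, -0.2011, 0.2019]
orientation: [-1.571, -0.0, -2.243]
wrist_force: [-0.1, 0.2, -0.7]
gripper_width: 0.04
```

Request:
send_rows:
  steps: "0.2 0 0.134 0 0 0;0.4 0 0.268 0 0 0;0.6 0 0.4 0 0 0;0.78 0 0.52 0 0 0;0.902 0 0.604 0 0 0"

```text
t: 24.6
position: [0.4731, -0.4176, 0.2016]
orientation: [-1.571, -0.0, -2.243]
wrist_force: [0.1, -0.3, 0.3]
gripper_width: 0.0397
```

Request:
send_rows:
  steps: "0 0 0 0 -0.023 0;0 0 0 0 -0.046 0;0 0 0 0 -0.069 0;0 0 0 0 -0.092 0;0 0 0 0 -0.115 0"

```text
t: 25.1
position: [0.4739, -0.4148, 0.2016]
orientation: [-1.571, 0.001, -1.512]
wrist_force: [-0.0, 0.5, -0.6]
gripper_width: 0.0397
```

Request:
send_rows:
  steps: "0 0 0 0 -0.023 0;0 0 0 0 -0.046 0;0 0 0 0 -0.069 0;0 0 0 0 -0.092 0;0 0 0 0 -0.115 0"

```text
t: 25.6
position: [0.4739, -0.4147, 0.2016]
orientation: [-1.571, 0.001, -0.79]
wrist_force: [0.4, 0.1, 0.3]
gripper_width: 0.0399
```

Request:
send_rows:
  steps: "0 0 0 0 -0.023 0;0 0 0 0 -0.046 0;0 0 0 0 -0.069 0;0 0 0 0 -0.092 0;0 0 0 0 -0.1125 0"

```text
t: 26.1
position: [0.4739, -0.4148, 0.2016]
orientation: [-1.57, 0.0, -0.083]
wrist_force: [1.1, 0.8, -0.4]
gripper_width: 0.0399
```

```bash
python3 - <<'E'
from h import *
c=cam('wrist');import pickle;pickle.dump(c,open('w9.pkl','wb'));save(c,'w9.png')
s=sensors.state();print(s['joint_pos'],s['position'],s['gripper_width'])
rel([.4753,-.4145,.013],np.radians(-5.2))
E
```

```text
[-8.98780286e-01  2.02317665e-01  1.61509503e+00 -8.19538456e-05
  1.32479568e+00 -8.18510750e-01] [ 0.47384825 -0.4148014   0.20164776] 0.039674181348779106
row [ 7.600e-03  9.432e-01  1.700e-03 -1.000e-04  1.700e-03 -1.000e-04]
```

View pics/w9.png

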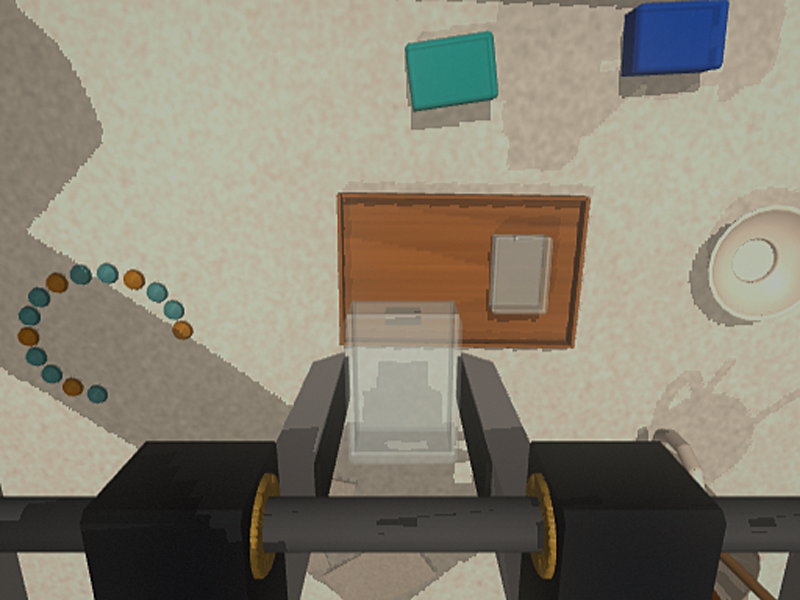

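empty2 lies in the tray at (520,275), and the held empty1 is over the tray's other half. I'll place it there and go to the rack.

Request:
send_rows:
  steps: "0.006 0.22 0 0 0 0;0.006 0.45 0 0 0 0;0.006 0.68 0 0 0 0;0.006 0.8 0 0 0 0;0.006 0.85 0 0 0 0"

```text
t: 26.65
position: [0.4735, -0.4131, 0.0283]
orientation: [-1.566, 0.004, -0.091]
wrist_force: [-0.0, -0.1, -1.4]
gripper_width: 0.0396
```

Request:
send_rows:
  steps: "0 0.04 0 0 0 0;0 0.07 0 0 0 0;0 0.085 0 0 0 0;0 0.085 0 0 0 0"

```text
t: 27.05
position: [0.4757, -0.4156, 0.0159]
orientation: [-1.572, -0.001, -0.089]
wrist_force: [-0.0, -0.2, 0.8]
gripper_width: 0.0399
```

Request:
send_rows:
  steps: "0 0 0 0 0 0;0 0 0 0 0 0;0 -0.1 0 0 0 0;0 -0.3 0 0 0 0;0 -0.5 0 0 0 0"
  hand: 0.54

```text
t: 27.55
position: [0.4749, -0.4147, 0.1159]
orientation: [-1.57, 0.001, -0.089]
wrist_force: [0.3, -0.7, 0.2]
gripper_width: 0.0507
```

Request:
send_rows:
  steps: "0 -0.2 0 0 0.02 0;0 -0.4 0 0 0.043 0;0 -0.5 0 0 0.066 0;0 -0.5 0 0 0.089 0;0 -0.5 0 0 0.112 0"

```text
t: 28.05
position: [0.4757, -0.4157, 0.2171]
orientation: [-1.571, -0.003, -0.799]
wrist_force: [-0.3, -0.3, -0.0]
gripper_width: 0.0508
```

Request:
send_rows:
  steps: "0 0 0 0 0.023 0;0 0 0 0 0.046 0;0 0 0 0 0.069 0;0 0 0 0 0.092 0;0 0 0 0 0.115 0"

```text
t: 28.55
position: [0.4753, -0.4151, 0.2156]
orientation: [-1.57, -0.001, -1.521]
wrist_force: [-0.1, -0.3, 0.1]
gripper_width: 0.0505
```

```bash
python3 - <<'E'
from h import *
s=sensors.state();print(s['joint_pos'],s['position'],s['gripper_width'])
rel([.43,-.168,.215],np.radians(-91.4))
E
```

```text
[-8.97332240e-01  1.92976357e-01  1.59999949e+00 -3.04571357e-06
  1.34790646e+00  6.23805302e-01] [ 0.47529336 -0.41513941  0.21556134] 0.050461921409974755
row [-1.2454e+00  2.0000e-03 -1.6480e-01 -1.0000e-04  1.1800e-02  1.0000e-04]
```

Request:
send_rows:
  steps: "-0.2 0 0 0 0 0;-0.42 0 0 0 0 0;-0.64 0 -0.05 0 0 0;-0.86 0 -0.1 0 0 0;-0.98 0 -0.165 0 0 0"

```text
t: 29.05
position: [0.4309, -0.2186, 0.2153]
orientation: [-1.57, 0.0, -1.513]
wrist_force: [-0.1, -0.1, 0.6]
gripper_width: 0.0506
```

Request:
send_rows:
  steps: "-0.15 0 0 0 0.0118 0;-0.265 0 0 0 0.0118 0;-0.265 0 0 0 0.0118 0;-0.265 0 0 0 0.0118 0"

```text
t: 29.45
position: [0.4287, -0.1686, 0.2156]
orientation: [-1.57, -0.001, -1.588]
wrist_force: [0.1, -0.4, 0.3]
gripper_width: 0.0508
```

```bash
python3 - <<'E'
from h import *
c=cam('wrist');import pickle;pickle.dump(c,open('w10.pkl','wb'));save(c,'w10.png')
s=sensors.state();print(s['position'],s['orientation'])
E
```

```text
[ 0.42867476 -0.16898149  0.21549111] [-1.57009717e+00 -8.19820246e-04 -1.58935955e+00]
```

View pics/w10.png

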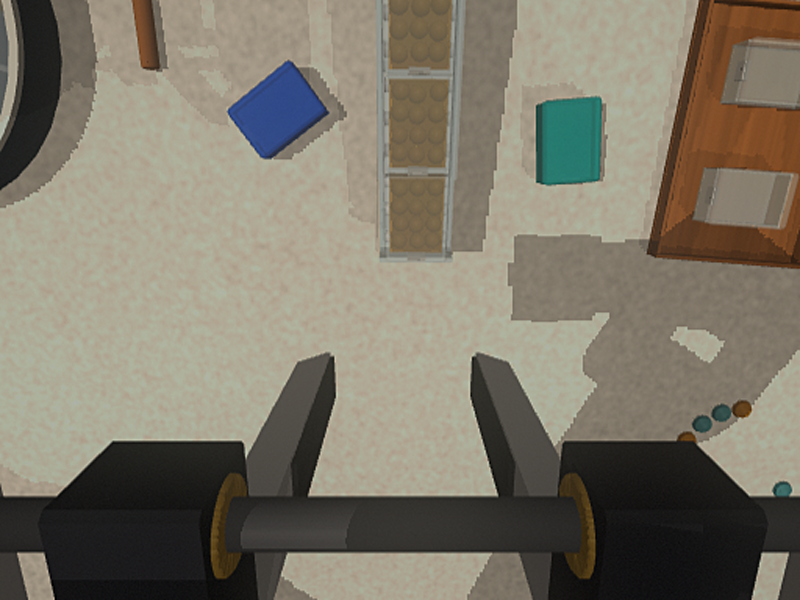

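Both empties are in the tray, at (765,72) and (745,198). In the rack, stock1 is the front box at (418,213), behind the lip at row 257.

```bash
python3 - <<'E'
from h import *; import pickle
c=pickle.load(open('w10.pkl','rb'));s=.64;W=cloud(c)
for u,v in [(418,185),(418,213),(418,240),(418,120),(418,60)]: print(u,v,np.round(W[int(v*s),int(u*s)],4))
print('rear',onz(c,386*s,173*s,.0745),onz(c,451*s,173*s,.0745));print('lip/front',onz(c,382*s,256*s,.0645),onz(c,451*s,256*s,.0645),onz(c,418*s,256*s,.054))
print('row2 rear',onz(c,386*s,75*s,.0845),onz(c,451*s,75*s,.0845))
E
```

```text
418 185 [ 0.4907 -0.1767  0.0751]
418 213 [ 0.4736 -0.1766  0.0713]
418 240 [ 0.4566 -0.1765  0.068 ]
418 120 [ 0.5275 -0.1769  0.0823]
418 60 [ 0.5581 -0.1771  0.085 ]
rear [ 0.49769189 -0.15805574  0.0745    ] [ 0.49697003 -0.19700178  0.0745    ]
lip/front [ 0.44553767 -0.15376157  0.0645    ] [ 0.44471582 -0.1982499   0.0645    ] [ 0.44316497 -0.17725507  0.054     ]
row2 rear [ 0.55057479 -0.15978912  0.0845    ] [ 0.54990588 -0.19574911  0.0845    ]
```

```bash
python3 - <<'E'
from h import *
rel([.4548,-.1768,.155],np.radians(-91),[0,-.1745,0])
E
```

```text
row [ 3.640e-02  3.026e-01  1.311e-01  2.770e-02 -2.000e-04  6.000e-04]
```

Request:
send_rows:
  steps: "0.036 0.1 0.131 0.01 0 0;0.036 0.2 0.131 0.0277 0 0;0.036 0.302 0.131 0.0277 0 0;0.036 0.302 0.131 0.0277 0 0;0.036 0.302 0.131 0.0277 0 0"
  hand: 0.65

```text
t: 30.0
position: [0.4548, -0.177, 0.1552]
orientation: [-1.397, -0.0, -1.59]
wrist_force: [-0.0, -0.0, -0.1]
gripper_width: 0.0611
```

```bash
python3 - <<'E'
from h import *
s=sensors.state();print(s['position'],s['orientation'])
rel([.4722,-.1768,.0572],np.radians(-91),[0,-.1745,0])
E
```

```text
[ 0.45476379 -0.1770176   0.15518597] [-1.39675591e+00 -2.06731716e-04 -1.59041782e+00]
row [-2.900e-03  4.976e-01  1.000e-03  1.000e-04 -3.000e-04  6.000e-04]
```

Request:
send_rows:
  steps: "0 0.15 0 0 0 0;0 0.3 0 0 0 0;0 0.4 0 0 0 0;0 0.46 0 0 0 0;0 0.497 0 0 0 0"

```text
t: 30.5
position: [0.4726, -0.177, 0.0571]
orientation: [-1.396, -0.001, -1.589]
wrist_force: [-0.3, -0.5, 0.2]
gripper_width: 0.0608
```

Request:
send_rows:
  steps: "0 0 0 0 0 0;0 0 0 0 0 0;0 0 0 0 0 0;0 0 0 0 0 0;0 0 0 0 0 0"
  hand: 0
  force: 25

```text
t: 31.0
position: [0.4725, -0.177, 0.058]
orientation: [-1.395, -0.001, -1.589]
wrist_force: [-1.1, 0.3, 5.3]
gripper_width: 0.0396
```

Request:
send_rows:
  steps: "0 -0.03 0 0 0 0;0 -0.1 0 0 0 0;0 -0.25 0 0 0 0;0 -0.45 0 0 0 0;0 -0.65 0 0 0 0"

```text
t: 31.5
position: [0.4479, -0.1752, 0.1855]
orientation: [-1.399, 0.001, -1.589]
wrist_force: [-0.1, -0.4, 0.2]
gripper_width: 0.0397
```

```bash
python3 - <<'E'
from h import *
s=sensors.state();print(s['joint_pos'],s['position'],s['orientation'],s['gripper_width'])
c=cam('wrist');import pickle;pickle.dump(c,open('w11.pkl','wb'));save(c,'w11.png')
E
```

```text
[-0.6725574  -0.25980333  2.10489894  0.11470494  1.16303532  0.87809829] [ 0.44789976 -0.17515699  0.18549582] [-1.39912762e+00  1.40632632e-03 -1.58902172e+00] 0.03966789524964243
```

View pics/w11.png

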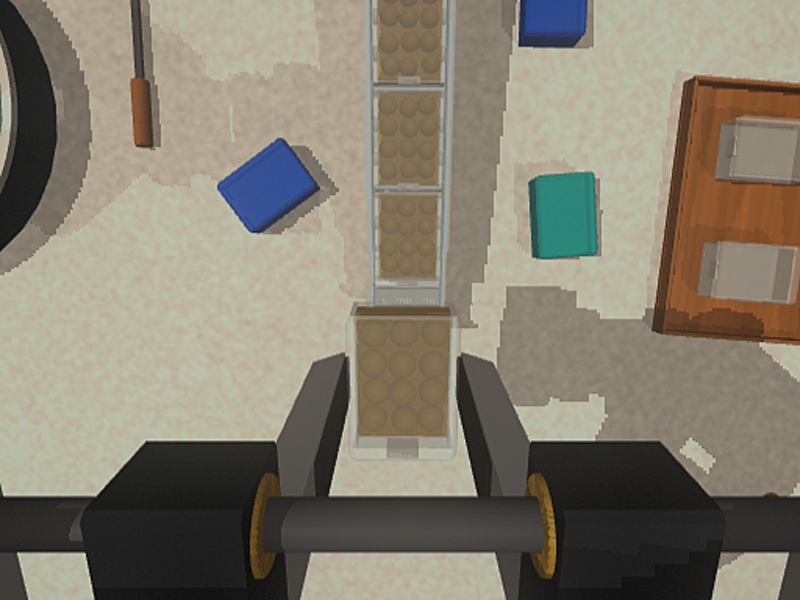

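stock1 is held squarely; the stock behind slid forward in the lane (408,237). I'll carry it to bay 2.

Request:
send_rows:
  steps: "0 -0.1 0 -0.01 0 0;0 -0.1 0 -0.0277 0 0;0 -0.1 0 -0.0277 0 0;0 -0.1 0 -0.0277 0 0"

```text
t: 31.95
position: [0.4454, -0.1753, 0.2036]
orientation: [-1.571, 0.001, -1.588]
wrist_force: [-0.3, 0.9, -1.0]
gripper_width: 0.0399
```

```bash
python3 - <<'E'
from h import *
s=sensors.state();print(s['position'],s['orientation'],s['gripper_width'])
rel([.5262,.2358,.18],np.radians(-125))
E
```

```text
[ 0.44541254 -0.17527844  0.20360357] [-1.57112534e+00  1.31398450e-03 -1.58839749e+00] 0.03994938576886476
row [-2.062e+00  1.206e-01  3.677e-01  1.000e-04  9.440e-02 -2.000e-04]
```

Request:
send_rows:
  steps: "-0.15 0 0.03 0 0 0;-0.35 0 0.06 0 0 0;-0.6 0 0.1 0 0 0;-0.82 0 0.14 0 0 0;-1 0 0.18 0 0 0"

```text
t: 32.45
position: [0.4842, 0.0257, 0.2036]
orientation: [-1.571, 0.001, -1.589]
wrist_force: [0.2, 0.2, -0.2]
gripper_width: 0.0397
```

Request:
send_rows:
  steps: "-0.22 0 0.04 0 0 0;-0.45 0 0.08 0 0 0;-0.68 0 0.12 0 0 0;-0.87 0 0.16 0 0 0;-1 0 0.188 0 0 0"

```text
t: 32.95
position: [0.5256, 0.2247, 0.2036]
orientation: [-1.572, 0.001, -1.588]
wrist_force: [0.2, -0.5, -0.1]
gripper_width: 0.0397
```

Request:
send_rows:
  steps: "-0.062 0.02 0 0 0.02 0;-0.062 0.06 0 0 0.04 0;-0.062 0.12 0 0 0.06 0;-0.062 0.12 0 0 0.08 0;-0.062 0.12 0 0 0.0944 0"

```text
t: 33.45
position: [0.5254, 0.2345, 0.179]
orientation: [-1.573, -0.001, -2.187]
wrist_force: [-0.2, 0.5, -1.5]
gripper_width: 0.0398
```

Request:
send_rows:
  steps: "0 0 0 0 0 0;0 0 0 0 0 0"

```text
t: 33.65
position: [0.5263, 0.2347, 0.1801]
orientation: [-1.571, -0.0, -2.181]
wrist_force: [0.4, -0.6, -0.1]
gripper_width: 0.0399
```

```bash
python3 - <<'E'
from h import *
s=sensors.state();print(s['position'],s['orientation'],s['gripper_width'])
rel([.5262,.2358,.021],np.radians(-125))
c=cam('wrist');import pickle;pickle.dump(c,open('w12.pkl','wb'));save(c,'w12.png')
E
```

```text
[0.5263142  0.23468149 0.18008717] [-1.57144224e+00 -1.15009548e-04 -2.18086777e+00] 0.039872316919708564
row [-4.300e-03  7.954e-01 -3.200e-03  1.000e-04  1.000e-04  0.000e+00]
```

View pics/w12.png

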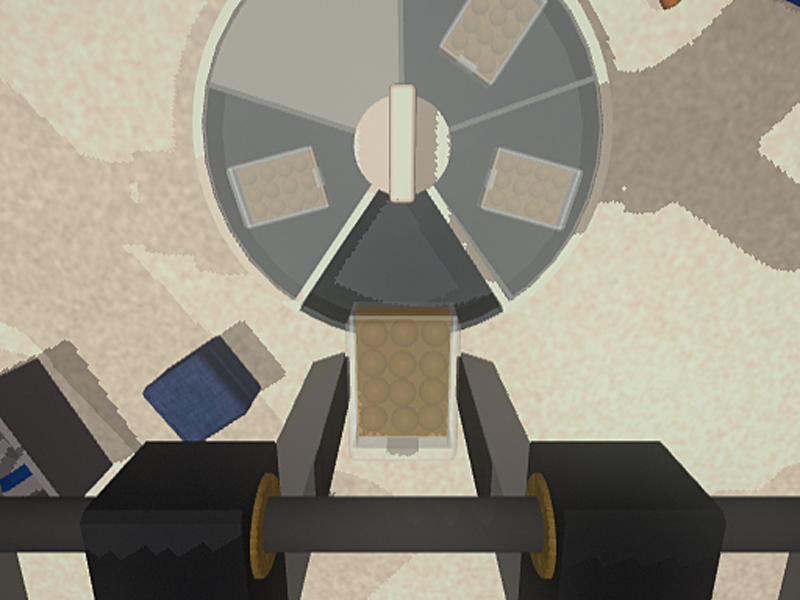

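The bay 2 opening is vacant and aligned at (400,250). I'll lower the box.

Request:
send_rows:
  steps: "-0.004 0.15 0 0 0 0;-0.004 0.35 0 0 0 0;-0.004 0.52 0 0 0 0;-0.004 0.64 0 0 0 0;-0.004 0.66 0 0 0 0"

```text
t: 34.2
position: [0.526, 0.235, 0.0464]
orientation: [-1.573, -0.003, -2.181]
wrist_force: [0.3, 0.1, -0.3]
gripper_width: 0.0398
```

Request:
send_rows:
  steps: "0 0.05 0 0 0 0;0 0.1 0 0 0 0;0 0.13 0 0 0 0;0 0.14 0 0 0 0;0 0.14 0 0 0 0"

```text
t: 34.7
position: [0.5274, 0.2358, 0.0205]
orientation: [-1.571, -0.0, -2.182]
wrist_force: [-0.2, -0.9, 0.4]
gripper_width: 0.0401
```

Request:
send_rows:
  steps: "0 0 0 0 0 0;0 0 0 0 0 0;0 -0.05 0 0 0 0;0 -0.2 0 0 0 0;0 -0.45 0 0 0 0"
  hand: 0.58

```text
t: 35.2
position: [0.5249, 0.2351, 0.109]
orientation: [-1.575, -0.005, -2.183]
wrist_force: [1.0, 0.6, 0.3]
gripper_width: 0.0546
```

Request:
send_rows:
  steps: "0 0 0 0 0 0;0 0 0 0 0 0"

```text
t: 35.4
position: [0.5287, 0.2361, 0.1129]
orientation: [-1.568, 0.003, -2.182]
wrist_force: [-0.2, -0.3, -1.6]
gripper_width: 0.0545
```

```bash
python3 - <<'E'
from h import *
s=sensors.state();print(s['position'],s['orientation'],s['gripper_width'],s['joint_pos'])
c=cam('wrist');import pickle;pickle.dump(c,open('w13.pkl','wb'))
W=cloud(c);b=np.radians(145);e=np.array([np.cos(b),np.sin(b)]);n=np.array([-e[1],e[0]])
d=W[...,:2]-AX;r=d@e;t=d@n
h=cv2.cvtColor(c['color'],cv2.COLOR_BGR2HSV)
m=(h[...,0]>8)&(h[...,0]<25)&(h[...,1]>70)&(r>.04)&(r<.12)&(abs(t)<.05)
print(m.sum(),'r',np.percentile(r[m],[2,98]),'t',np.percentile(t[m],[2,98]))
for lo,hi in [(.06,.07),(.07,.08),(.08,.09),(.09,.1)]:
    k=m&(r>lo)&(r<hi);print(lo,W[...,2][k].mean(),end=' ')
k=m&(t>.008);j=m&(t<-.008);print(W[...,2][k].mean(),W[...,2][j].mean())
rel([*AX,.12],np.radians(-125))
E
```

```text
[0.52874185 0.23613317 0.11292314] [-1.56788003  0.00326411 -2.18232884] 0.05452999736717912 [2.24310778e-01 1.79933836e-01 1.81327391e+00 2.77503027e-05
 1.14400786e+00 2.40663294e+00]
4058 r [0.053558   0.10462941] t [-0.0310886   0.02636146]
0.06 0.13796736283257888 0.07 0.03237738114651159 0.08 0.031193182542708153 0.09 0.03116091120212405 0.16231571593364086 0.13940611868947994
row [ 3.300e-03 -4.510e-02  4.202e-01 -1.000e-04 -1.000e-04 -1.000e-04]
```

stock1 lies flat in bay 2 (lid at z = 31 mm). Next I'll close the cover by turning +216°, which suits the wrist's range.

Request:
send_rows:
  steps: "0 -0.04 0.1 0 0 0;0 -0.04 0.25 0 0 0;0 -0.04 0.38 0 0 0;0 -0.04 0.42 0 0 0;0 -0.04 0.42 0 0 0"

```text
t: 35.95
position: [0.5956, 0.1869, 0.1169]
orientation: [-1.573, -0.002, -2.184]
wrist_force: [0.0, 0.0, 0.3]
gripper_width: 0.0542
```

Request:
send_rows:
  steps: "0 0 0 0 0 0;0 0 0 0 0 0;0 0 0 0 0 0"

```text
t: 36.25
position: [0.5954, 0.1882, 0.1183]
orientation: [-1.571, -0.0, -2.181]
wrist_force: [0.4, 0.7, 0.2]
gripper_width: 0.0544
```

```bash
python3 - <<'E'
from h import *
print(sensors.state()['position']);rel([.597,.1865,.056],np.radians(-125))
E
```

```text
[0.59535554 0.18822912 0.11834662]
row [2.300e-03 3.117e-01 1.180e-02 1.000e-04 0.000e+00 0.000e+00]
```

Request:
send_rows:
  steps: "0.002 0.1 0.012 0 0 0;0.002 0.2 0.012 0 0 0;0.002 0.28 0.012 0 0 0;0.002 0.31 0.012 0 0 0;0.002 0.31 0.012 0 0 0"
  hand: 0.5

```text
t: 36.75
position: [0.5971, 0.1859, 0.0555]
orientation: [-1.572, -0.001, -2.182]
wrist_force: [0.5, 0.2, -0.0]
gripper_width: 0.0471
```

Request:
send_rows:
  steps: "0 0 0 0 0 0;0 0 0 0 0 0;0 0 0 0 0 0;0 0 0 0 0 0;0 0 0 0 0 0"
  hand: 0
  force: 25

```text
t: 37.25
position: [0.5977, 0.1852, 0.057]
orientation: [-1.571, -0.002, -2.182]
wrist_force: [-4.1, -3.4, 3.2]
gripper_width: 0.0139
```

Request:
send_rows:
  steps: "0 0 0 0 -0.02 0;0 0 0 0 -0.04 0;0 0 0 0 -0.06 0;0 0 0 0 -0.08 0;0 0 0 0 -0.1 0"

```text
t: 37.75
position: [0.5981, 0.1863, 0.057]
orientation: [-1.57, 0.001, -1.549]
wrist_force: [-1.2, 3.3, 1.6]
gripper_width: 0.0138
```

Request:
send_rows:
  steps: "0 0 0 0 -0.02 0;0 0 0 0 -0.04 0;0 0 0 0 -0.06 0;0 0 0 0 -0.08 0;0 0 0 0 -0.1 0"

```text
t: 38.25
position: [0.5977, 0.1874, 0.057]
orientation: [-1.569, 0.002, -0.921]
wrist_force: [-2.7, 5.9, 2.9]
gripper_width: 0.014
```

Request:
send_rows:
  steps: "0 0 0 0 -0.02 0;0 0 0 0 -0.04 0;0 0 0 0 -0.06 0;0 0 0 0 -0.08 0;0 0 0 0 -0.1 0"

```text
t: 38.75
position: [0.5967, 0.1881, 0.0569]
orientation: [-1.568, 0.003, -0.293]
wrist_force: [-6.4, 7.8, 5.2]
gripper_width: 0.0139
```

Request:
send_rows:
  steps: "0 0 0 0 -0.02 0;0 0 0 0 -0.04 0;0 0 0 0 -0.06 0;0 0 0 0 -0.08 0;0 0 0 0 -0.1 0"

```text
t: 39.25
position: [0.5956, 0.188, 0.0569]
orientation: [-1.566, 0.004, 0.336]
wrist_force: [-9.9, 5.7, 8.4]
gripper_width: 0.0141
```

Request:
send_rows:
  steps: "0 0 0 0 -0.02 0;0 0 0 0 -0.04 0;0 0 0 0 -0.06 0;0 0 0 0 -0.08 0;0 0 0 0 -0.1 0"

```text
t: 39.75
position: [0.5946, 0.1873, 0.0569]
orientation: [-1.563, 0.003, 0.964]
wrist_force: [-13.3, 3.8, 12.4]
gripper_width: 0.0142
```

Request:
send_rows:
  steps: "0 0 0 0 -0.02 0;0 0 0 0 -0.04 0;0 0 0 0 -0.06 0;0 0 0 0 -0.08 0;0 0 0 0 -0.1 0"

```text
t: 40.25
position: [0.5944, 0.1863, 0.0569]
orientation: [-1.562, 0.0, 1.593]
wrist_force: [-14.5, -1.0, 11.4]
gripper_width: 0.0138
```

Request:
send_rows:
  steps: "0 0 0 0 0 0;0 0 0 0 0 0"

```text
t: 40.45
position: [0.5943, 0.1863, 0.0568]
orientation: [-1.562, 0.0, 1.588]
wrist_force: [-14.4, -0.5, 12.3]
gripper_width: 0.0135
```

Request:
send_rows:
  steps: "0 0 0 0 0 0;0 0 0 0 0 0;0 0 0 0 0 0;0 -0.2 0 0 0 0;0 -0.45 0 0 0 0"
  hand: 0.5

```text
t: 40.95
position: [0.5959, 0.1854, 0.1444]
orientation: [-1.564, 0.001, 1.587]
wrist_force: [0.9, 0.8, 0.7]
gripper_width: 0.0463
```

Request:
send_rows:
  steps: "0 -0.2 0 0 0 0;0 -0.4 0 0 0 0;0 -0.6 -0.1 0 0 0;0 -0.8 -0.3 0 0 0;0 -0.85 -0.4 0 0 0"

```text
t: 41.45
position: [0.6807, 0.1872, 0.3218]
orientation: [-1.579, -0.001, 1.587]
wrist_force: [0.2, -0.5, 1.1]
gripper_width: 0.0471
```

```bash
python3 - <<'E'
from h import *
c=cam('wrist');t=cam('top')
a=cv2.resize(c['color'],(512,384));b=cv2.resize(t['color'],(512,384))
cv2.imwrite('pics/final.png',cv2.resize(np.vstack([c['color'][:300],t['color'][90:320]]),None,fx=1.12,fy=1.12,interpolation=cv2.INTER_CUBIC))
print(sensors.state()['position'],sensors.state()['t'])
import pickle;pickle.dump((c,t),open('fin.pkl','wb'))
E
```

```text
[0.68095392 0.18671764 0.31921034] 41.55
```

View pics/final.png

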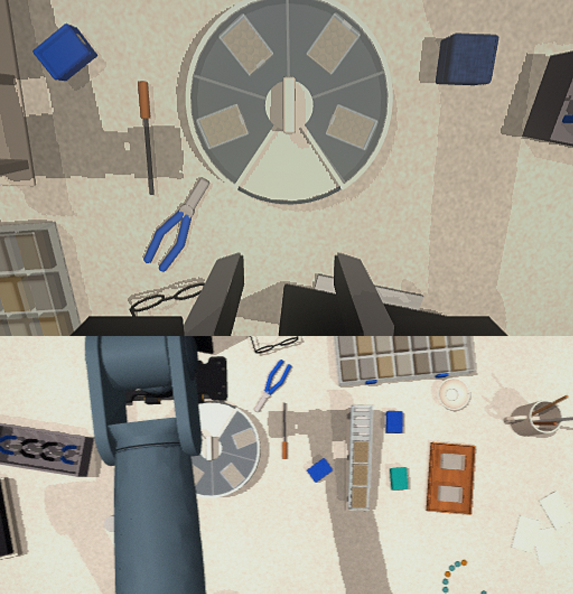

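The wrist half shows four full boxes at (247,43), (333,42), (222,127) and (352,128), with the opening centred on the white sector around (290,165). The top half shows two empties in the tray, (453,462) and (450,494), and three boxes still in the lane. I'm handing in.

```bash
python3 -c "
from h import *
print(finish_job())"
```

```text
the job is handed in; nothing more can be done
None
```

The carousel is restocked and the job is handed in; `finish_job()` gave no verdict. It took about 41.6 s of the 210 s allowed.

**What I did**
- **Bay 4:** I moved the empty box to the tray and put in the box from the bench.
- **Bay 2:** I moved the empty box to the tray and put in the front box from the rack.
- **Bays 1 and 3:** the stored full boxes stayed where they were.
- **Cover:** I turned it shut, with its opening over the solid sector.

**Last checks**
- The final pictures show a bead-filled box in each bay, both empties in the tray and the other three rack boxes in the lane. The opening is centred on the white sector, with the handle at about 1° to match the carousel's yaw.
- The pliers, file and ring box show no visible shift. I did not check the jar at the end, because the arm hid it in the last top view.
- The box in bay 2 lies flat, with its lid measured at 31 mm. I judged the other three by eye only.

**Disagreements**
- Readings of the front rack box's sideways position differed by up to 7 mm between views. I used the most central view, and the grip was square.
- Readings of the bench box along its length differed by about 6–9 mm, so I aimed between them and allowed for the offset when placing it.
- The handle grip was slightly off the cover's axis, which gave wrist forces up to about 20 N, well below the limit.

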